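Nest the parts cups and tip the leftover studs in

TASK

Put the hardware away: nest the yellow and the green cup, in either order, into the blue cup standing on the cork pad, each set down inside the one below until fully home, not dropped in. Then tip all three brass studs from the white scoop tray into the top cup without touching the studs with the fingers, and put the empty scoop back down flat on the bench. Leave the stack upright on the pad and do not disturb the tools and the dye bottle lying around.

Things in the scene. Friction and masses are not known exactly. Their poses are not given: they have to be found in the camera images.
- pad: round cork pad fixed to the bench, 90 mm across, 4 mm thick; origin at the centre of its underside
- blue_cup: blue parts cup, 62 mm tall: 40 mm across the foot, flaring to 66 mm at 52 mm height, then a straight 66 mm rim band (grip it there). Inner floor 30 mm up, so a nested cup rests 30 mm above the one below, with 1 to 3 mm play, its top 30 mm showing. Wall 2.5 mm, 65 to 120 g. Origin: centre of underside, z up to the mouth. Stands on the pad, 4 mm above the bench.
- yellow_cup: yellow parts cup, 62 mm tall: 40 mm across the foot, flaring to 66 mm at 52 mm height, then a straight 66 mm rim band (grip it there). Inner floor 30 mm up, so a nested cup rests 30 mm above the one below, with 1 to 3 mm play, its top 30 mm showing. Wall 2.5 mm, 65 to 120 g. Origin: centre of underside, z up to the mouth. Same shape as the others; stands on the bench.
- green_cup: green parts cup, 62 mm tall: 40 mm across the foot, flaring to 66 mm at 52 mm height, then a straight 66 mm rim band (grip it there). Inner floor 30 mm up, so a nested cup rests 30 mm above the one below, with 1 to 3 mm play, its top 30 mm showing. Wall 2.5 mm, 65 to 120 g. Origin: centre of underside, z up to the mouth. Same shape as the others; stands on the bench.
- scoop: white tray, floor x -55 to 55 mm, 44 mm wide, 3 mm thick; 18 mm walls at both sides and the back (+x). Open at -x: pouring lip, lower edge at x -55, z 0, starts facing the robot roughly. Upright wooden handle behind: 26 mm along x, 14 mm thick in y, centred at x 68, 62 mm high; pinch it across y. 65 to 120 g. Studs slide at 25 to 35 degrees of tilt, 50 clears it. Origin: centre of floor underside, z up.
- stud0: brass stud, 14 mm across, 10 mm tall, domed top, about 12 g, starts loose on the scoop's floor; origin at the centre of its flat underside
- stud1: brass stud, 14 mm across, 10 mm tall, domed top, about 12 g, starts loose on the scoop's floor; origin at the centre of its flat underside
- stud2: brass stud, 14 mm across, 10 mm tall, domed top, about 12 g, starts loose on the scoop's floor; origin at the centre of its flat underside
- mallet: mallet lying flat: 225 mm long, beech handle and aluminium head, amber and white faces, 40 mm high. Bystander: leave it where it is. Origin on the underside, near the middle.
- iron_wide: dark steel pricking iron lying flat, 120 mm long, six teeth, 11 mm high. Bystander: leave it where it is. Origin on the underside, near the middle.
- iron_narrow: dark steel pricking iron lying flat, 120 mm long, four teeth, 11 mm high. Bystander: leave it where it is. Origin on the underside, near the middle.
- awl: awl lying flat, beech handle 26 mm thick, 130 mm long with the steel point. Bystander: leave it where it is. Origin on the underside, near the middle.
- dye: closed amber dye bottle with black cap, 42 mm across, 100 mm tall, standing. Bystander: leave it where it is. Origin on the underside, near the middle.
Things that resemble listed ones, but are neither listed nor needed, are in the scene too. What is meant by the green_cup is not red, and is the smaller of those in its own colour. Several things look just like the blue_cup: the one meant starts farthest to the robot's left.

How it is judged:
On the way, in this order (a step that is already met when the one before it is completed fails the run):
1. the yellow and green cups are both nested fully home in the blue cup, released and still (((horizontal distance between each of yellow_cup, green_cup and blue_cup below 0.006 m and z of yellow_cup in the frame of blue_cup between 0.026 and 0.034 m and angle between each of yellow_cup, green_cup's own z axis and vertical below 0.07 rad and z of green_cup in the frame of blue_cup between 0.056 and 0.064 m) or (horizontal distance between each of green_cup, yellow_cup and blue_cup below 0.006 m and z of green_cup in the frame of blue_cup between 0.026 and 0.034 m and angle between each of green_cup, yellow_cup's own z axis and vertical below 0.07 rad and z of yellow_cup in the frame of blue_cup between 0.056 and 0.064 m)) and angle between blue_cup's own z axis and vertical below 0.07 rad and horizontal distance between blue_cup and pad below 0.03 m and contact force between the fingers and yellow_cup below 0.1 N and contact force between the fingers and green_cup below 0.1 N and linear speed of each of yellow_cup, green_cup below 0.03 m/s), for 0.2 s.
2. all three studs lie in the top cup of the nested stack (all of step 1 and horizontal distance between each of stud0, stud1, stud2 and blue_cup below 0.03 m and z of stud0 in the frame of blue_cup between 0.086 and 0.122 m and linear speed of each of stud0, stud1, stud2 below 0.03 m/s and z of stud1 in the frame of blue_cup between 0.086 and 0.122 m and z of stud2 in the frame of blue_cup between 0.086 and 0.122 m), for 0.2 s.
At the end, for the whole second after the job is handed in: Blue cup within 30 mm of the pad's centre; the other two nested in it, in either order, 30 and 60 mm up (4 mm), axes within 6 mm, all upright within 4 degrees; three studs inside the top cup; scoop flat on the bench (6 mm, 4.5 degrees); all released, at rest (all of step 2 and angle between scoop's own z axis and vertical below 0.08 rad and height (world z) of scoop between -0.004 and 0.006 m and linear speed of scoop below 0.03 m/s and contact force between the fingers and scoop below 0.1 N); the robot touches nothing.
It fails at once if a cup is let fall into the stack (faster than 0.6 m/s, which is a drop of about 18 mm, with no finger touching it) ((horizontal distance between yellow_cup and blue_cup below 0.035 m and contact force between the fingers and yellow_cup below 0.05 N and linear speed of yellow_cup above 0.6 m/s) or (horizontal distance between green_cup and blue_cup below 0.035 m and contact force between the fingers and green_cup below 0.05 N and linear speed of green_cup above 0.6 m/s)).
It fails at once if the fingers touch a stud (contact force between the fingers and stud0 above 0.5 N or contact force between the fingers and stud1 above 0.5 N or contact force between the fingers and stud2 above 0.5 N).
It fails at once if a tool or the dye bottle is pushed more than 30 mm (distance of any of mallet, iron_wide, iron_narrow, awl, dye from where it was at the start of the episode above 0.03 m).
It also fails if it takes over 72 s, if anything falls off the work surface, if the arm or the gripper's body presses on something with over 40 N, if the wrist force passes 120 N, or if a joint passes its speed limit or range.

ROBOT

A 7-joint arm with a two-finger parallel gripper is mounted at the origin on the work surface. World frame = base frame: x ahead of the robot, y to its left, z up, the work surface at z = 0. Lengths are in m, angles in rad, forces in N, time in s.
With the tool pointing down it reaches from about 0.425 to 0.8 m from the base axis. Payload 8.3 kg.
Tool frame: the origin (TCP) lies midway between the tips of the shut fingers; the grasp point (between the pads) lies 19 mm behind it; z points along the fingers, y is the line along which they close (so a half turn about z gives the same grasp; the last joint's range is limited). The gripper opens to 85 mm and grips with 20 to 120 N. Pads are 22 mm wide; open, the fingers measure 114 mm over their backs; the gripper's body (76 mm by 85 mm) begins 54 mm behind the grasp point. The pads swing forward as they close: fully open they stand 13 mm farther back than shut.
Start: joints at [-1.289, 0.383, 0.016, 1.37, -0.006, 1.388, -0.046], TCP at [0.211, 0.588, 0.231] pointing down, gripper open.
Joint ranges: [-2.95, 2.95], [-0.25, 2.06], [-1.52, 1.56], [0.18, 2.33], [-1.44, 4.58], [0.02, 2.06], [-3.01, 3.01]. Speed limits (rad/s): [2.39, 2.39, 3.01, 3.01, 3.14, 3.14, 3.14].

INTERFACE

Orientations are given as a rotation vector (axis times angle).
In Python, from rig import * gives the robot as it stands. The module is installed in compiled form; this text tells all that it offers.
- The arm moves only by the tool carry_out, never from a script. Its argument "commands" is a list of rows, each a list of 7 numbers: the shift along the tool's x, y, z scaled (see below), then the turn, a rotation vector about the tool's x, y, z scaled (see below), then the opening, from -1 (shut) to 1 (fully open), so that 0 is half open. In form: [[x, y, z, rx, ry, rz, fingers], ...]. A call has exactly 5 rows; each row shifts and turns the commanded pose from where the row before left it, along the tool's axes as they then stand; what a row does not reach is not made up. The controller multiplies each number of a shift by 600 mm and each number of a turn by 90 degrees. A row lasts 1/12 s, in which the tool goes at most 41.7 mm and 7.16 degrees, less where a joint would pass 70% of its speed; a pose out of reach is approached as far as the arm can. A call with a number of a shift or a turn outside -1 to 1 is refused whole. A call with a gripper value outside its range is refused whole. The fingers move at their own pace and stop on an object; "force" is the grip in N (left out, the last holds). Time passes only in rows, so rows that do not move let the fingers close, or fill a call up. It gives the time, the measured TCP pose, the force, the opening and the grip force at its end, in the units of the state.
- sense(): the state, without advancing time (a new reading comes with each control period).
- camera(name): name is "scene" or "side" or "wrist"; returns (picture, depth): 384x512x3 uint8, red, green, blue; 384x512 float32, m along the optical axis (not along the pixel's ray), 0 where there is no reading.
- get_calibration(name): a dict with "K" (3x3 intrinsics, pixels), "origin" and "rotation" of the camera in the world. Camera axes: x right, y down, z forward; pixel columns grow to the right and rows downward; lengths in m; the calibration is good to about 2 mm. A picture is of the moment at which its call begins: read the wrist's pose just before it. get_calibration takes no time and is no camera call; for the wrist camera it gives the pose at the moment of the call.
- job_done(): hands the job in; it is judged then, once.
The state is a dict: "clock": time; "joints": joint angles; "qvel": joint speeds; "joint_torque": joint torques, N m; "eef_pos": TCP position; "orientation": TCP orientation; "contact_force": force on the tool from outside, world axes, zero at the start; "torque": the same for the moment, N m; "opening": finger opening in m; "grip_force": force on a finger pad.
Only numpy, scipy, OpenCV 4.12 (cv2) and the standard library are available. Lean on these libraries where they do the work, as an engineer would, in place of code of your own. Each camera call takes 0.05 s, during which the arm holds its last target. There are 200 camera calls.

## Working session

There is one attempt and no reset: what is moved stays moved. The work goes in short steps, Python scripts to look and compute and a tool call to move; the robot and the scene stay as the last step left them, time stands still between calls to the robot, and variables do not carry over. Pictures are saved under pics/ and viewed, at most 10 in all, crops included, and the job is handed in when it is done.

Besides the shell and the picture viewer there is one more tool, called after "Request:" in YAML: its name, and indented under it one key for each argument. carry_out: Moves the arm, as the interface text tells. Its arguments: {"type":"object","properties":{"commands":{"type":"array","items":{"type":"array","items":{"type":"number"}}},"force":{"type":"number"}},"required":["commands"]}

```bash
mkdir -p pics
cat > h.py <<'E'
from rig import *
import numpy as np, cv2
from scipy.spatial.transform import Rotation as R
def shot(n,f):
    c=get_calibration(n); p,d=camera(n); cv2.imwrite(f'pics/{f}.png',p[:,:,::-1]); np.savez(f'pics/{f}.npz',p=p,d=d,K=c['K'],o=c['origin'],r=c['rotation']); return p,d,c
def world(f):
    z=np.load(f'pics/{f}.npz'); d=z['d']; v,u=np.mgrid[:384,:512]; K=z['K']
    P=np.stack([(u-K[0,2])/K[0,0]*d,(v-K[1,2])/K[1,1]*d,d],-1)
    W=P@z['r'].T+z['o']; W[d==0]=np.nan; return z['p'],W
E
python3 - <<'E'
from h import *
s=sense();print({k:np.round(v,3) for k,v in s.items()})
for n in('scene','side'):
    shot(n,n+'0')
    c=get_calibration(n);print(n,c['origin'].round(3) if hasattr(c['origin'],'round') else c['origin'])
a=cv2.imread('pics/scene0.png');b=cv2.imread('pics/side0.png')
cv2.imwrite('pics/both.png',cv2.resize(a,(800,600)))
cv2.imwrite('pics/sideb.png',cv2.resize(b,(800,600)))
E
```

```text
{'clock': np.float64(0.0), 'joints': array([-1.289,  0.384,  0.016,  1.371, -0.006,  1.388, -0.047]), 'qvel': array([ 0.001,  0.   , -0.001,  0.001,  0.   , -0.001, -0.001]), 'joint_torque': array([-0.0000e+00, -6.2760e+01,  8.4400e-01, -3.7181e+01,  1.7000e-02,
        1.4000e-02,  0.0000e+00]), 'eef_pos': array([0.211, 0.588, 0.23 ]), 'orientation': array([-5.390e-01, -3.095e+00,  3.000e-03]), 'contact_force': array([0.072, 0.166, 0.682]), 'torque': array([0.038, 0.029, 0.032]), 'grip_force': np.float64(0.0), 'opening': np.float64(0.085)}
scene [1.029 0.355 0.855]
side [ 0.304 -0.857  0.523]
```

View pics/both.png

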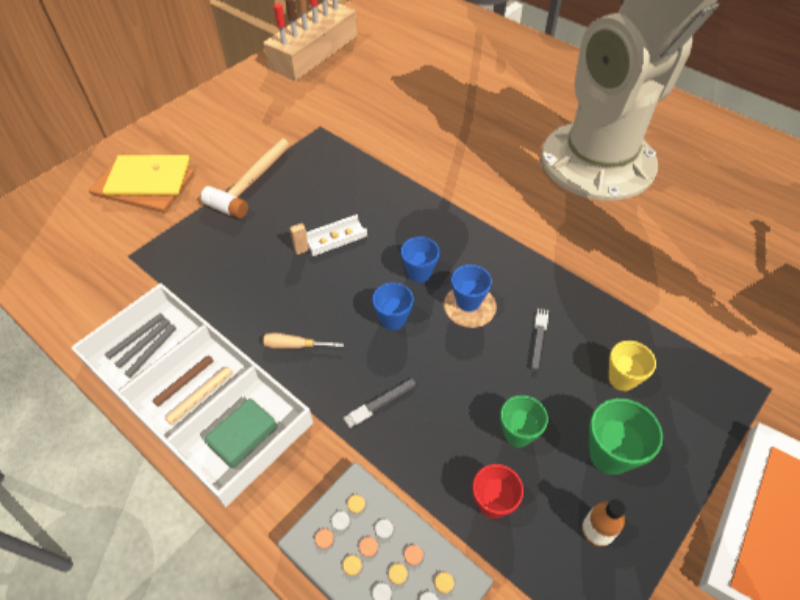

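View pics/sideb.png

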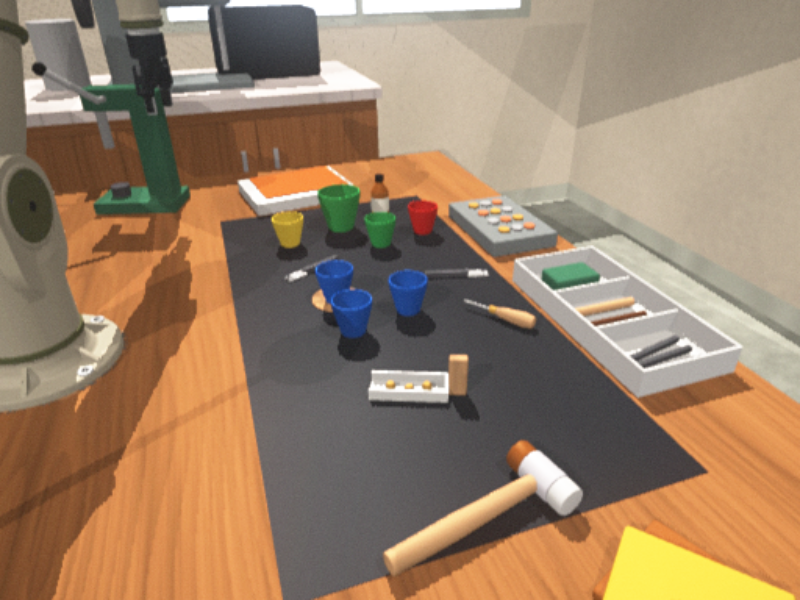

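The scene view shows the pad with a blue cup at (470,290), yellow (632,365), small green (524,420), and the scoop with its handle at (298,238) and studs near (335,235). The side view agrees. Next I'll measure these positions.

```bash
cat >> h.py <<'E'
from scipy.optimize import least_squares
def circ(X,r=None):
    c=np.median(X,0)
    return least_squares(lambda q:np.hypot(X[:,0]-q[0],X[:,1]-q[1])-q[2],[*c,.032],loss='soft_l1',f_scale=.001).x
E
python3 - <<'E'
from h import *
for f in('scene0','side0'):
    p,W=world(f); h=cv2.cvtColor(p,cv2.COLOR_RGB2HSV).astype(int); z=W[...,2]
    print(f)
    onb=(W[...,0]>.2)&(W[...,0]<1)&(abs(W[...,1])<.7)
    for n,lo,hi in(('yellow',22,35),('green',45,85),('blue',100,125),('red',0,6)):
        m=(h[...,0]>=lo)&(h[...,0]<=hi)&(h[...,1]>120)&(h[...,2]>50)&onb&(z>.005)&(z<.2)
        k,l,st,ce=cv2.connectedComponentsWithStats(m.astype(np.uint8))
        for i in range(1,k):
            if st[i,4]<150: continue
            q=W[l==i]; top=np.nanpercentile(q[:,2],99); rim=q[q[:,2]>top-.006]
            print(n,ce[i].round(),'px',st[i,4],'top',top.round(4),'circ',circ(rim[:,:2]).round(4))
    m=onb&(h[...,1]<60)&(h[...,2]>150)&(z>.005)&(z<.05)
    k,l,st,ce=cv2.connectedComponentsWithStats(m.astype(np.uint8))
    for i in range(1,k):
        if st[i,4]>100:
            q=W[l==i]; print('white',ce[i].round(),st[i,4],np.median(q,0).round(3),np.nanmax(q[:,2]).round(3), [np.round(x,3) for x in cv2.minAreaRect((q[:,:2]*1000).astype(np.float32))])
    # tall wood (handle)
    m=onb&(z>.045)&(z<.08)&(h[...,0]>=8)&(h[...,0]<=20)&(W[...,0]<.9)
    k,l,st,ce=cv2.connectedComponentsWithStats(m.astype(np.uint8))
    for i in range(1,k):
        if st[i,4]>15:
            q=W[l==i]; print('wood',ce[i].round(),st[i,4],np.median(q,0).round(3),np.nanmax(q[:,2]).round(3),[np.round(x,3) for x in cv2.minAreaRect((q[:,:2]*1000).astype(np.float32))])
    m=(h[...,0]>=6)&(h[...,0]<=20)&onb&(z>.001)&(z<.007)&(h[...,1]>50)
    k,l,st,ce=cv2.connectedComponentsWithStats(m.astype(np.uint8))
    for i in range(1,k):
        if st[i,4]>150: print('pad?',ce[i].round(),st[i,4],np.median(W[l==i],0).round(3))
E
```

```text
Traceback (most recent call last):
  File "h.py", line 9, in world
    W=P@z['r'].T+z['o']; W[d==0]=np.nan; return z['p'],W
      ~~~~~~~~~~^~~~~~~
ValueError: operands could not be broadcast together with shapes (384,512) (3,)
```

```bash
sed -i "s/W=P@z\['r'\].T/W=P@R.from_rotvec(z['r']).as_matrix().T/" h.py
cat > m.py <<'E'
from h import *
def meas(f):
    p,W=world(f); h=cv2.cvtColor(p,cv2.COLOR_RGB2HSV).astype(int); z=W[...,2]
    print(f)
    onb=(W[...,0]>.2)&(W[...,0]<1)&(abs(W[...,1])<.7)
    for n,lo,hi in(('yellow',22,35),('green',45,85),('blue',100,125),('red',0,6)):
        m=(h[...,0]>=lo)&(h[...,0]<=hi)&(h[...,1]>120)&(h[...,2]>50)&onb&(z>.005)&(z<.2)
        k,l,st,ce=cv2.connectedComponentsWithStats(m.astype(np.uint8))
        for i in range(1,k):
            if st[i,4]<150: continue
            q=W[l==i]; top=np.nanpercentile(q[:,2],99); rim=q[q[:,2]>top-.006]
            print(n,ce[i].round(),'px',st[i,4],'top',top.round(4),'circ',circ(rim[:,:2]).round(4))
    def lab(n,m,mn):
        k,l,st,ce=cv2.connectedComponentsWithStats(m.astype(np.uint8))
        for i in range(1,k):
            if st[i,4]>mn:
                q=W[l==i]; print(n,ce[i].round(),st[i,4],np.median(q,0).round(3),np.nanmax(q[:,2]).round(3), [np.round(x,1) for x in cv2.minAreaRect((q[:,:2]*1000).astype(np.float32))])
    lab('white',onb&(h[...,1]<60)&(h[...,2]>150)&(z>.001)&(z<.05),100)
    lab('wood',onb&(z>.045)&(z<.08)&(h[...,0]>=8)&(h[...,0]<=20)&(W[...,0]<.9),10)
    lab('pad?',(h[...,0]>=6)&(h[...,0]<=20)&onb&(z>.001)&(z<.007)&(h[...,1]>50),100)
E
python3 - <<'E'
from m import *
print(get_calibration('scene')['rotation'])
meas('scene0');meas('side0')
E
```

```text
[-1.14848374 -2.52044273  0.83017745]
scene0
yellow [ 95. 112.] px 1020 top 0.0282 circ [ 0.6458 -0.6433  0.0479]
yellow [403. 233.] px 724 top 0.0622 circ [0.4342 0.2966 0.0315]
green [334. 269.] px 742 top 0.0626 circ [0.619  0.2267 0.0315]
green [399. 279.] px 1761 top 0.0894 circ [0.5599 0.3458 0.045 ]
blue [268. 165.] px 521 top 0.0626 circ [ 0.4767 -0.0835  0.0315]
blue [301. 183.] px 553 top 0.0668 circ [0.4735 0.0232 0.0316]
blue [251. 195.] px 576 top 0.0619 circ [ 0.5839 -0.051   0.0314]
red [318. 314.] px 855 top 0.0634 circ [0.7283 0.2599 0.0314]
white [139. 127.] 217 [ 0.607 -0.48   0.034] 0.041 [array([ 593.8, -499.5]), array([56.1, 96.8]), np.float64(10.8)]
white [214. 150.] 440 [ 0.511 -0.259  0.008] 0.021 [array([ 508.7, -264.8]), array([ 65. , 109.7]), np.float64(65.6)]
white [122. 248.] 7575 [ 0.892 -0.205  0.007] 0.048 [array([ 883.8, -217.1]), array([402. , 183.4]), np.float64(89.9)]
white [229. 266.] 124 [0.753 0.027 0.005] 0.007 [array([753. ,  25.6]), array([23.9, 39.6]), np.float64(77.7)]
white [476. 325.] 1891 [0.521 0.518 0.029] 0.034 [array([501.9, 527.2])
[... 2859 characters left out ...]
np.float64(71.0)]
pad? [134. 174.] 2312 [0.261 0.245 0.002] 0.005 [array([296.2, 255.8]), array([886.8, 191. ]), np.float64(89.6)]
pad? [205. 193.] 110 [0.444 0.023 0.005] 0.007 [array([442. ,  26.5]), array([27.5, 79.8]), np.float64(5.1)]
pad? [466. 249.] 261 [ 0.935 -0.405  0.002] 0.004 [array([ 935.3, -410.8]), array([136.2,  64.5]), np.float64(8.6)]
pad? [434. 265.] 134 [ 0.83  -0.43   0.001] 0.003 [array([ 829.7, -430.6]), array([47.1, 61.3]), np.float64(38.8)]
pad? [489. 284.] 175 [ 0.894 -0.509  0.001] 0.003 [array([ 898.8, -504.2]), array([83.6, 49.3]), np.float64(29.2)]
pad? [452. 283.] 147 [ 0.829 -0.481  0.002] 0.003 [array([ 832.7, -480.7]), array([36.8, 80.4]), np.float64(90.0)]
```

Cross-check: both cameras agree to about 1 mm, and the rim heights are 62–63 mm (66 mm on the pad), which match.
- blue: (0.474, 0.023)
- yellow: (0.434, 0.296)
- green: (0.619, 0.226)
- scoop handle: (0.575, -0.285)

Plan: square up the tool, then go above yellow.

Request:
carry_out:
  commands:
    - [0, 0, 0, 0, 0, -0.044, 1]
    - [0, 0, 0, 0, 0, -0.044, 1]
    - [0, 0, 0, 0, 0, -0.044, 1]
    - [0, 0, 0, 0, 0, -0.044, 1]
    - [0, 0, 0, 0, 0, -0.044, 1]
  force: 40

```text
clock: 0.52
eef_pos: [0.2176, 0.5876, 0.2312]
orientation: [0.005, 3.134, 0.001]
contact_force: [22.5, 5.7, -2.7]
opening: 0.0852
grip_force: 9.6
```

Request:
carry_out:
  commands:
    - [-0.037, -0.0485, 0.02, 0, 0, 0, 1]
    - [-0.037, -0.0485, 0.02, 0, 0, 0, 1]
    - [-0.037, -0.0485, 0.02, 0, 0, 0, 1]
    - [-0.037, -0.0485, 0.02, 0, 0, 0, 1]
    - [-0.037, -0.0485, 0.02, 0, 0, 0, 1]

```text
clock: 0.93
eef_pos: [0.3229, 0.441, 0.1704]
orientation: [0.001, -3.141, 0.001]
contact_force: [1.0, 0.4, -0.3]
opening: 0.0855
grip_force: 0.0
```

Request:
carry_out:
  commands:
    - [-0.037, -0.0485, 0.02, 0, 0, 0, 1]
    - [-0.037, -0.0485, 0.02, 0, 0, 0, 1]
    - [-0.037, -0.0485, 0.02, 0, 0, 0, 1]
    - [-0.037, -0.0485, 0.02, 0, 0, 0, 1]
    - [-0.037, -0.0485, 0.02, 0, 0, 0, 1]

```text
clock: 1.35
eef_pos: [0.434, 0.2957, 0.1106]
orientation: [0.001, -3.141, 0.0]
contact_force: [1.1, -0.2, 0.9]
opening: 0.0853
grip_force: 0.0
```

```bash
cat >> h.py <<'E'
def goto(t,Rt=None):
    s=sense(); r=R.from_rotvec(s['orientation']); d=r.inv().apply(np.array(t)-s['eef_pos'])/.6
    print('t',round(float(s['clock']),2),'pos',s['eef_pos'].round(4),'open',round(float(s['opening']),4),'grip',round(float(s['grip_force']),1),'F',s['contact_force'].round(1))
    print('axes x',r.apply([1,0,0]).round(3),'y',r.apply([0,1,0]).round(3),'z',r.apply([0,0,1]).round(3),'q',s['joints'].round(2))
    print('delta units',d.round(4),'rows>=',round(float(np.linalg.norm(d)/.0695),1))
    if Rt is not None:
        w=(r.inv()*Rt).as_rotvec()/(np.pi/2); print('turn units',w.round(4),'rows>=',round(float(np.linalg.norm(w)/.0796),1))
DOWN=R.from_matrix(np.array([[-1,0,0],[0,1,0],[0,0,-1.]]).T)
E
python3 -c "
from h import *
goto([.434,.2963,.038],DOWN)"
```

```text
t 1.35 pos [0.434  0.2957 0.1106] open 0.0853 grip 0.0 F [ 1.1 -0.2  0.9]
axes x [-1.    -0.001  0.   ] y [-0.001  1.    -0.   ] z [-0. -0. -1.] q [-0.78  0.26  0.14  1.81 -0.04  1.07  0.95]
delta units [-0.      0.0011  0.121 ] rows>= 1.7
turn units [-0.0001 -0.0002  0.0006] rows>= 0.0
```

Request:
carry_out:
  commands:
    - [0, 0.001, 0.03, 0, 0, 0, 1]
    - [0, 0, 0.03, 0, 0, 0, 1]
    - [0, 0, 0.03, 0, 0, 0, 1]
    - [0, 0, 0.02, 0, 0, 0, 1]
    - [0, 0, 0.011, 0, 0, 0, 1]

```text
clock: 1.77
eef_pos: [0.4323, 0.297, 0.0366]
orientation: [0.001, -3.139, 0.003]
contact_force: [-0.5, 0.7, 0.2]
opening: 0.0851
grip_force: 0.0
```

Request:
carry_out:
  commands:
    - [0, 0, 0, 0, 0, 0, 0.4]
    - [0, 0, 0, 0, 0, 0, 0.3]
    - [0, 0, 0, 0, 0, 0, 0.2]
    - [0, 0, 0, 0, 0, 0, 0.2]
    - [0, 0, 0, 0, 0, 0, 0.2]
  force: 30

```text
clock: 2.18
eef_pos: [0.4337, 0.2983, 0.0394]
orientation: [-0.001, 3.141, 0.001]
contact_force: [0.4, -0.2, -2.4]
opening: 0.0647
grip_force: 33.3
```

```bash
python3 -c "
from h import *
goto([.434,.2963,.14],DOWN)"
```

```text
t 2.18 pos [0.4337 0.2983 0.0394] open 0.0647 grip 33.3 F [ 0.4 -0.2 -2.4]
axes x [-1.    -0.001 -0.001] y [-0.001  1.     0.001] z [ 0.001  0.001 -1.   ] q [-0.78  0.36  0.14  1.87 -0.06  0.92  0.96]
delta units [-0.0006 -0.0033 -0.1677] rows>= 2.4
turn units [0.0005 0.0005 0.0006] rows>= 0.0
```

Request:
carry_out:
  commands:
    - [0, 0, -0.02, 0, 0, 0, 0.2]
    - [0, 0, -0.04, 0, 0, 0, 0.2]
    - [0, 0, -0.04, 0, 0, 0, 0.2]
    - [0, 0, -0.04, 0, 0, 0, 0.2]
    - [0, 0, -0.03, 0, 0, 0, 0.2]

```text
clock: 2.6
eef_pos: [0.434, 0.2984, 0.1432]
orientation: [-0.001, 3.14, 0.002]
contact_force: [0.2, 0.6, -1.0]
opening: 0.0646
grip_force: 33.7
```

Request:
carry_out:
  commands:
    - [-0.006, -0.04, 0, 0, 0, 0, 0.2]
    - [-0.007, -0.05, 0, 0, 0, 0, 0.2]
    - [-0.007, -0.05, 0, 0, 0, 0, 0.2]
    - [-0.007, -0.05, 0, 0, 0, 0, 0.2]
    - [-0.007, -0.05, 0, 0, 0, 0, 0.2]

```text
clock: 3.02
eef_pos: [0.454, 0.1528, 0.1412]
orientation: [-0.002, 3.141, 0.001]
contact_force: [0.5, 0.4, -1.6]
opening: 0.0649
grip_force: 33.7
```

Request:
carry_out:
  commands:
    - [-0.007, -0.05, 0, 0, 0, 0, 0.2]
    - [-0.007, -0.05, 0, 0, 0, 0, 0.2]
    - [-0.007, -0.05, 0, 0, 0, 0, 0.2]
    - [-0.007, -0.04, 0, 0, 0, 0, 0.2]
    - [-0.006, -0.027, 0, 0, 0, 0, 0.2]

```text
clock: 3.43
eef_pos: [0.4746, 0.0208, 0.1413]
orientation: [0.003, 3.141, -0.0]
contact_force: [0.2, -0.7, -0.8]
opening: 0.0647
grip_force: 33.7
```

```bash
cat >> h.py <<'E'
def cups(f,names=('yellow','green','blue'),cen=(.474,.023),rad=.07):
    p,W=world(f); h=cv2.cvtColor(p,cv2.COLOR_RGB2HSV).astype(int); z=W[...,2]
    near=np.hypot(W[...,0]-cen[0],W[...,1]-cen[1])<rad
    for n,lo,hi in(('yellow',22,35),('green',45,85),('blue',100,125)):
        if n not in names: continue
        q=W[(h[...,0]>=lo)&(h[...,0]<=hi)&(h[...,1]>110)&(h[...,2]>40)&near&(z>.01)]
        if len(q)<60: continue
        t=np.nanpercentile(q[:,2],98.5); rim=q[q[:,2]>t-.006]
        print(f,n,len(q),'top',t.round(4),'lo',np.nanpercentile(q[:,2],2).round(4),'circ',circ(rim[:,:2]).round(4))
        print('   band bottom-up:',[(round(a,3),circ(b[:,:2]).round(4).tolist()) for a in np.arange(t-.05,t-.005,.012) if len(b:=q[abs(q[:,2]-a)<.006])>25])
E
python3 - <<'E'
from h import *
goto([.474,.023,.14],DOWN)
for n in('scene','side'): shot(n,n+'1'); cups(n+'1')
a=[cv2.imread(f'pics/{n}1.png') for n in('scene','side')]
cv2.imwrite('pics/c1.png',np.hstack([cv2.resize(a[0][80:300,180:400],(400,400)),cv2.resize(a[1][80:300,100:320],(400,400))]))
E
```

```text
t 3.43 pos [0.4746 0.0208 0.1413] open 0.0647 grip 33.7 F [ 0.2 -0.7 -0.8]
axes x [-1.     0.002 -0.001] y [ 0.002  1.    -0.   ] z [ 0.001 -0.    -1.   ] q [-0.44  0.13  0.36  1.91 -0.05  1.11  1.51]
delta units [0.0011 0.0037 0.0022] rows>= 0.1
turn units [-0.0001  0.0006 -0.0014] rows>= 0.0
scene1 yellow 609 top 0.1797 lo 0.1119 circ [0.4796 0.0438 0.0115]
   band bottom-up: [(np.float64(0.13), [0.4786, 0.024, 0.0224]), (np.float64(0.142), [0.4762, 0.0227, 0.0284]), (np.float64(0.154), [0.476, 0.0228, 0.0309]), (np.float64(0.166), [0.4759, 0.023, 0.0314])]
scene1 blue 475 top 0.0662 lo 0.0169 circ [0.4736 0.0232 0.0316]
   band bottom-up: [(np.float64(0.028), [0.476, 0.0261, 0.0214]), (np.float64(0.04), [0.4742, 0.023, 0.0274]), (np.float64(0.052), [0.4739, 0.0235, 0.0303])]
side1 yellow 433 top 0.1667 lo 0.1072 circ [0.476  0.0183 0.0315]
   band bottom-up: [(np.float64(0.117), [0.4759, 0.0184, 0.0226]), (np.float64(0.129), [0.476, 0.019, 0.0256]), (np.float64(0.141), [0.4765, 0.0197, 0.029]), (np.float64(0.153), [0.4759, 0.0184, 0.0309])]
side1 blue 442 top 0.0679 lo 0.0208 circ [0.4731 0.0218 0.0316]
   band bottom-up: [(np.float64(0.03), [0.4749, 0.0242, 0.0281]), (np.float64(0.042), [0.4736, 0.0222, 0.0282]), (np.float64(0.054), [0.4729, 0.0217, 0.0307])]
```

View pics/c1.png

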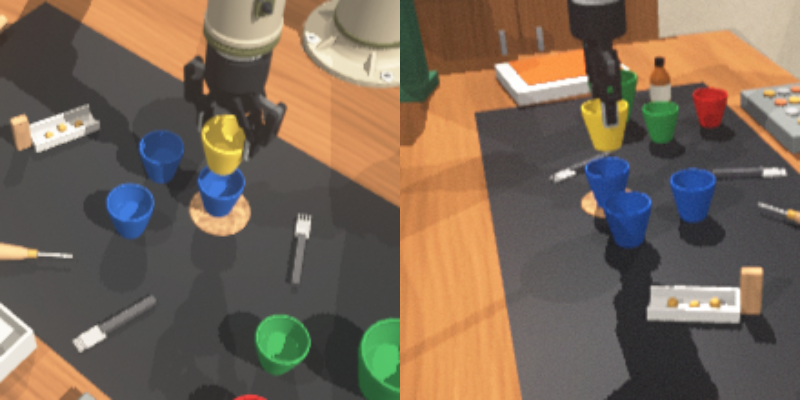

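The crops show yellow held upright above blue, offset about 2 mm in x and -1.8 mm in y. I'll correct that and lower it.

Request:
carry_out:
  commands:
    - [0.0035, 0.003, 0.01, 0, 0, 0, 0.2]
    - [0, 0, 0.024, 0, 0, 0, 0.2]
    - [0, 0, 0.024, 0, 0, 0, 0.2]
    - [0, 0, 0.024, 0, 0, 0, 0.2]
    - [0, 0, 0.012, 0, 0, 0, 0.2]

```text
clock: 3.95
eef_pos: [0.471, 0.0273, 0.0824]
orientation: [0.005, -3.139, -0.0]
contact_force: [-0.6, 0.1, -0.9]
opening: 0.0647
grip_force: 33.7
```

Request:
carry_out:
  commands:
    - [0, 0, 0.004, 0, 0, 0, 0.2]
    - [0, 0, 0.004, 0, 0, 0, 0.2]
    - [0, 0, 0.003, 0, 0, 0, 0.2]
    - [0, 0, 0.003, 0, 0, 0, 0.2]
    - [0, 0, 0, 0, 0, 0, 0.2]

```text
clock: 4.37
eef_pos: [0.4726, 0.0258, 0.0761]
orientation: [-0.001, 3.141, 0.0]
contact_force: [0.4, 0.6, -1.2]
opening: 0.0648
grip_force: 33.7
```

```bash
python3 -c "
from h import *
goto([.474,.023,.0734],DOWN)"
```

```text
t 4.37 pos [0.4726 0.0258 0.0761] open 0.0648 grip 33.7 F [ 0.4  0.6 -1.2]
axes x [-1.    -0.001 -0.   ] y [-0.001  1.     0.   ] z [ 0.  0. -1.] q [-0.44  0.21  0.35  1.98 -0.09  0.96  1.53]
delta units [-0.0024 -0.0046  0.0045] rows>= 0.1
turn units [0.0001 0.0003 0.0006] rows>= 0.0
```

Request:
carry_out:
  commands:
    - [0, -0.004, 0, 0, 0, 0, 0.2]
    - [0, 0, 0, 0, 0, 0, 0.2]
    - [0, 0, 0.002, 0, 0, 0, 0.2]
    - [0, 0, 0.002, 0, 0, 0, 0.2]
    - [0, 0, 0, 0, 0, 0, 0.2]

```text
clock: 4.78
eef_pos: [0.4722, 0.0232, 0.0733]
orientation: [0.001, -3.141, 0.0]
contact_force: [0.3, 0.8, -0.8]
opening: 0.0646
grip_force: 33.7
```

Run:
```python
from h import *
goto([.472,.0227,.0734],DOWN)
for n in('scene','side'): shot(n,n+'2'); cups(n+'2')
goto([.472,.0227,.0734],DOWN)
```

```text
t 4.78 pos [0.4722 0.0232 0.0733] open 0.0646 grip 33.7 F [ 0.3  0.8 -0.8]
axes x [-1.    -0.001  0.   ] y [-0.001  1.    -0.   ] z [-0. -0. -1.] q [-0.43  0.21  0.35  1.99 -0.09  0.96  1.54]
delta units [ 0.0004 -0.0009 -0.0002] rows>= 0.0
turn units [-0.     -0.0002  0.0005] rows>= 0.0
scene2 yellow 471 top 0.1412 lo 0.0616 circ [0.4669 0.0486 0.0227]
   band bottom-up: [(np.float64(0.091), [0.4736, 0.0252, 0.0317])]
scene2 blue 179 top 0.0658 lo 0.015 circ [0.4726 0.0227 0.0321]
   band bottom-up: [(np.float64(0.028), [225.0787, 116.9086, 253.176]), (np.float64(0.04), [0.4737, 0.0239, 0.0275]), (np.float64(0.052), [0.4733, 0.0236, 0.0305])]
side2 yellow 267 top 0.0996 lo 0.0646 circ [0.4734 0.0232 0.0316]
   band bottom-up: [(np.float64(0.074), [0.4729, 0.0244, 0.0284]), (np.float64(0.086), [0.4733, 0.0237, 0.031])]
side2 blue 236 top 0.067 lo 0.0172 circ [0.473  0.0212 0.0315]
   band bottom-up: [(np.float64(0.041), [0.473, 0.0227, 0.0284]), (np.float64(0.053), [0.4732, 0.0229, 0.0314])]
t 4.88 pos [0.4723 0.0233 0.0734] open 0.0646 grip 33.7 F [ 0.1  0.2 -0.5]
axes x [-1.    -0.001  0.   ] y [-0.001  1.    -0.   ] z [-0. -0. -1.] q [-0.43  0.21  0.35  1.99 -0.09  0.96  1.54]
delta units [ 0.0005 -0.0009  0.    ] rows>= 0.0
turn units [-0.     -0.0001  0.0005] rows>= 0.0
```

Request:
carry_out:
  commands:
    - [0, -0.001, 0.0015, 0, 0, 0, 0.2]
    - [0, 0, 0.0015, 0, 0, 0, 0.2]
    - [0, 0, 0.0015, 0, 0, 0, 0.2]
    - [0, 0, 0, 0, 0, 0, 0.2]
    - [0, 0, 0, 0, 0, 0, 0.2]

```text
clock: 5.3
eef_pos: [0.4742, 0.0232, 0.0727]
orientation: [-0.002, 3.138, 0.002]
contact_force: [-2.6, 0.3, 14.9]
opening: 0.0647
grip_force: 34.8
```

Contact of 15 N came at the expected seated height, so I'll release and retreat.

Request:
carry_out:
  commands:
    - [0, 0, -0.001, 0, 0, 0, 0.4]
    - [0, 0, 0, 0, 0, 0, 0.6]
    - [0, 0, 0, 0, 0, 0, 1]
    - [0, 0, 0, 0, 0, 0, 1]
    - [0, 0, -0.01, 0, 0, 0, 1]

```text
clock: 5.72
eef_pos: [0.4714, 0.0225, 0.0765]
orientation: [0.001, -3.139, 0.001]
contact_force: [-0.1, 0.3, -0.3]
opening: 0.0855
grip_force: 0.0
```

Request:
carry_out:
  commands:
    - [0, 0, -0.03, 0, 0, 0, 1]
    - [0, 0, -0.03, 0, 0, 0, 1]
    - [0, 0, -0.03, 0, 0, 0, 1]
    - [-0.02, 0.04, -0.01, 0, 0, 0, 1]
    - [-0.02, 0.04, 0, 0, 0, 0, 1]

```text
clock: 6.13
eef_pos: [0.4978, 0.07, 0.1401]
orientation: [0.005, 3.138, 0.002]
contact_force: [1.0, 1.1, -0.5]
opening: 0.0855
grip_force: 0.0
```

Run:
```python
from h import *
for n in('scene','side'): shot(n,n+'3'); cups(n+'3'); cups(n+'3',('green',),(.619,.2265),.06)
goto([.619,.2265,.11],DOWN)
```

```text
scene3 yellow 529 top 0.1543 lo 0.0612 circ [0.5024 0.0233 0.0066]
   band bottom-up: []
scene3 blue 184 top 0.0667 lo 0.0139 circ [0.4728 0.0231 0.032 ]
   band bottom-up: [(np.float64(0.041), [847.2868, 543.241, 1006.0456]), (np.float64(0.053), [0.4745, 0.0232, 0.0303])]
scene3 green 745 top 0.0625 lo 0.0227 circ [0.6193 0.2267 0.0315]
   band bottom-up: [(np.float64(0.024), [0.6146, 0.2252, 0.0161]), (np.float64(0.036), [0.6195, 0.2264, 0.027]), (np.float64(0.048), [0.6197, 0.2268, 0.0306])]
side3 yellow 414 top 0.0977 lo 0.0655 circ [0.4745 0.0222 0.0315]
   band bottom-up: [(np.float64(0.072), [0.4744, 0.0226, 0.0282]), (np.float64(0.084), [0.4743, 0.022, 0.0307])]
side3 blue 233 top 0.0668 lo 0.0157 circ [0.4732 0.0221 0.032 ]
   band bottom-up: [(np.float64(0.029), [0.4738, 0.0223, 0.0259]), (np.float64(0.041), [0.4733, 0.0228, 0.0286]), (np.float64(0.053), [0.4732, 0.0221, 0.031])]
side3 green 313 top 0.0636 lo 0.0124 circ [0.6185 0.2256 0.0312]
   band bottom-up: [(np.float64(0.014), [0.6193, 0.226, 0.0221]), (np.float64(0.026), [0.6204, 0.2286, 0.0274]), (np.float64(0.038), [0.6191, 0.2269, 0.0284]), (np.float64(0.05), [0.6198, 0.2258, 0.0304])]
t 6.23 pos [0.4977 0.0753 0.1382] open 0.0857 grip 0.0 F [-0.1 -0.1 -0.5]
axes x [-1.    -0.006 -0.002] y [-0.006  1.     0.002] z [ 0.002  0.002 -1.   ] q [-0.5   0.19  0.32  1.84 -0.07  1.11  1.43]
delta units [-0.2037  0.2507  0.0478] rows>= 4.7
turn units [0.0012 0.0012 0.0041] rows>= 0.1
```

Yellow is home: its top reads about 0.097 and its axes coincide with blue within 1–2 mm. Now green.

Request:
carry_out:
  commands:
    - [-0.036, 0.045, 0, 0, 0, 0.002, 1]
    - [-0.042, 0.05, 0.006, 0, 0, 0.002, 1]
    - [-0.042, 0.052, 0.01, 0, 0, 0, 1]
    - [-0.042, 0.052, 0.016, 0, 0, 0, 1]
    - [-0.042, 0.052, 0.016, 0, 0, 0, 1]

```text
clock: 6.65
eef_pos: [0.6203, 0.222, 0.1085]
orientation: [0.009, 3.141, 0.0]
contact_force: [0.3, -0.2, 1.1]
opening: 0.0854
grip_force: 0.0
```

Request:
carry_out:
  commands:
    - [0, 0, 0, 0, 0, 0, 1]
    - [0, 0, 0, 0, 0, 0, 1]
    - [0, 0, 0.02, 0, 0, 0, 1]
    - [0, 0, 0.02, 0, 0, 0, 1]
    - [0, 0, 0, 0, 0, 0, 1]

```text
clock: 7.07
eef_pos: [0.6175, 0.2186, 0.082]
orientation: [-0.012, -3.138, 0.003]
contact_force: [-0.1, -0.7, -1.4]
opening: 0.0853
grip_force: 0.0
```

```bash
python3 -c "
from h import *
goto([.619,.2262,.038],DOWN)"
```

```text
t 7.07 pos [0.6175 0.2186 0.082 ] open 0.0853 grip 0.0 F [-0.1 -0.7 -1.4]
axes x [-1.     0.007  0.003] y [ 0.007  1.    -0.002] z [-0.003 -0.002 -1.   ] q [-0.57  0.56  0.26  1.47 -0.15  1.13  1.28]
delta units [-0.0026  0.0128  0.0733] rows>= 1.1
turn units [-0.0012 -0.0022 -0.0047] rows>= 0.1
```

Request:
carry_out:
  commands:
    - [-0.002, 0.0125, 0, 0, -0.002, -0.005, 1]
    - [0, 0, 0.02, 0, 0, 0, 1]
    - [0, 0, 0.02, 0, 0, 0, 1]
    - [0, 0, 0.02, 0, 0, 0, 1]
    - [0, 0, 0.012, 0, 0, 0, 1]

```text
clock: 7.48
eef_pos: [0.6195, 0.2278, 0.0389]
orientation: [-0.004, 3.141, -0.002]
contact_force: [0.3, -0.0, 0.0]
opening: 0.0856
grip_force: 0.0
```

Request:
carry_out:
  commands:
    - [0, 0, 0, 0, 0, 0, 0.7]
    - [0, 0, 0, 0, 0, 0, 0.4]
    - [0, 0, 0, 0, 0, 0, 0.2]
    - [0, 0, 0, 0, 0, 0, 0.2]
    - [0, 0, 0, 0, 0, 0, 0.2]
  force: 30

```text
clock: 7.9
eef_pos: [0.6209, 0.2284, 0.0419]
orientation: [-0.004, 3.138, 0.001]
contact_force: [-0.0, 0.1, -0.3]
opening: 0.0634
grip_force: 33.0
```

```bash
python3 -c "
from h import *
goto([.619,.2262,.17],DOWN)"
```

```text
t 7.9 pos [0.6209 0.2284 0.0419] open 0.0634 grip 33.0 F [-0.   0.1 -0.3]
axes x [-1.    -0.002 -0.004] y [-0.002  1.     0.   ] z [ 0.004  0.    -1.   ] q [-0.58  0.61  0.25  1.49 -0.16  1.06  1.29]
delta units [ 0.0024 -0.0036 -0.2135] rows>= 3.1
turn units [0.0002 0.0024 0.0015] rows>= 0.0
```

Request:
carry_out:
  commands:
    - [0, 0, -0.03, 0, 0, 0, 0.2]
    - [0, 0, -0.045, 0, 0, 0, 0.2]
    - [0, 0, -0.05, 0, 0, 0, 0.2]
    - [0, 0, -0.05, 0, 0, 0, 0.2]
    - [0, 0, -0.035, 0, 0, 0, 0.2]

```text
clock: 8.32
eef_pos: [0.6211, 0.2285, 0.171]
orientation: [-0.004, 3.135, 0.002]
contact_force: [0.6, 0.4, 0.3]
opening: 0.0633
grip_force: 33.6
```

Request:
carry_out:
  commands:
    - [0.02, -0.026, 0, 0, 0, 0, 0.2]
    - [0.028, -0.038, 0, 0, 0, 0, 0.2]
    - [0.028, -0.038, 0, 0, 0, 0, 0.2]
    - [0.028, -0.038, 0, 0, 0, 0, 0.2]
    - [0.028, -0.038, 0, 0, 0, 0, 0.2]

```text
clock: 8.73
eef_pos: [0.5406, 0.1203, 0.1675]
orientation: [-0.004, 3.138, 0.001]
contact_force: [1.4, -0.4, -0.5]
opening: 0.0635
grip_force: 33.5
```

Request:
carry_out:
  commands:
    - [0.028, -0.038, 0, 0, 0, 0, 0.2]
    - [0.028, -0.038, 0, 0, 0, 0, 0.2]
    - [0.028, -0.038, 0, 0, 0, 0, 0.2]
    - [0.02, -0.03, 0, 0, 0, 0, 0.2]
    - [0.01, -0.018, 0, 0, 0, 0, 0.2]

```text
clock: 9.15
eef_pos: [0.4719, 0.0215, 0.1675]
orientation: [0.0, 3.138, 0.001]
contact_force: [0.1, 0.1, -1.8]
opening: 0.0634
grip_force: 33.5
```

Request:
carry_out:
  commands:
    - [0, 0, 0.01, 0, 0, 0, 0.2]
    - [0, 0, 0.01, 0, 0, 0, 0.2]
    - [0, 0, 0.005, 0, 0, 0, 0.2]
    - [0, 0, 0, 0, 0, 0, 0.2]
    - [0, 0, 0, 0, 0, 0, 0.2]

```text
clock: 9.57
eef_pos: [0.4734, 0.0249, 0.1514]
orientation: [-0.006, 3.139, -0.001]
contact_force: [0.7, -0.6, -1.2]
opening: 0.0635
grip_force: 33.5
```

Run:
```python
from h import *
goto([.4735,.0225,.104],DOWN)
for n in('scene','side'): shot(n,n+'4'); cups(n+'4')
```

```text
t 9.57 pos [0.4734 0.0249 0.1514] open 0.0635 grip 33.5 F [ 0.7 -0.6 -1.2]
axes x [-1.    -0.004 -0.002] y [-0.004  1.    -0.   ] z [ 0.002 -0.    -1.   ] q [-0.46  0.11  0.36  1.9  -0.04  1.13  1.5 ]
delta units [-0.0001 -0.0039  0.079 ] rows>= 1.1
turn units [-0.0003  0.0013  0.0026] rows>= 0.0
scene4 yellow 380 top 0.1129 lo 0.0603 circ [165.9727 196.0004 256.4918]
   band bottom-up: [(np.float64(0.063), [0.4645, 0.0176, 0.0146]), (np.float64(0.075), [0.4752, 0.0236, 0.0286]), (np.float64(0.087), [0.4751, 0.0235, 0.031]), (np.float64(0.099), [0.4746, 0.0237, 0.0313])]
scene4 green 575 top 0.1734 lo 0.1217 circ [0.4732 0.027  0.0313]
   band bottom-up: [(np.float64(0.123), [0.4714, 0.0257, 0.0233]), (np.float64(0.135), [0.4764, 0.0284, 0.021]), (np.float64(0.147), [0.4734, 0.027, 0.0273]), (np.float64(0.159), [0.4735, 0.0271, 0.0307])]
scene4 blue 185 top 0.0672 lo 0.0143 circ [0.4726 0.0229 0.032 ]
   band bottom-up: [(np.float64(0.029), [0.4731, 0.0224, 0.0261]), (np.float64(0.041), [250.6748, 193.496, 316.2535]), (np.float64(0.053), [0.4744, 0.0234, 0.0302])]
side4 yellow 394 top 0.0976 lo 0.0657 circ [0.4739 0.0219 0.0313]
   band bottom-up: [(np.float64(0.072), [0.4744, 0.0228, 0.0284]), (np.float64(0.084), [0.474, 0.0222, 0.0307])]
side4 green 404 top 0.1752 lo 0.1152 circ [0.4726 0.025  0.0314]
   band bottom-up: [(np.float64(0.125), [0.4727, 0.0257, 0.0233]), (np.float64(0.137), [0.4728, 0.0257, 0.0256]), (np.float64(0.149), [0.4726, 0.0263, 0.0287]), (np.float64(0.161), [0.4727, 0.0254, 0.0306])]
side4 blue 234 top 0.0667 lo 0.017 circ [0.4731 0.0215 0.0317]
   band bottom-up: [(np.float64(0.041), [0.4735, 0.023, 0.0287]), (np.float64(0.053), [0.4726, 0.0226, 0.0312])]
```

Request:
carry_out:
  commands:
    - [-0.002, -0.0053, 0.006, 0, 0, 0, 0.2]
    - [0, 0, 0.02, 0, 0, 0, 0.2]
    - [0, 0, 0.02, 0, 0, 0, 0.2]
    - [0, 0, 0.014, 0, 0, 0, 0.2]
    - [0, 0, 0.006, 0, 0, 0, 0.2]

```text
clock: 10.08
eef_pos: [0.4739, 0.0206, 0.111]
orientation: [-0.004, 3.14, -0.001]
contact_force: [-0.2, 0.1, -0.5]
opening: 0.0637
grip_force: 33.5
```

Request:
carry_out:
  commands:
    - [0, 0, 0.003, 0, 0, 0, 0.2]
    - [0, 0, 0.002, 0, 0, 0, 0.2]
    - [0, 0, 0.002, 0, 0, 0, 0.2]
    - [0, 0, 0, 0, 0, 0, 0.2]
    - [0, 0, 0, 0, 0, 0, 0.2]

```text
clock: 10.5
eef_pos: [0.4748, 0.0208, 0.1085]
orientation: [-0.004, 3.138, 0.0]
contact_force: [0.2, -0.1, -0.9]
opening: 0.0631
grip_force: 33.5
```

Run:
```python
from h import *
goto([.4745,.0217,.104],DOWN)
shot('side','side5'); cups('side5')
```

```text
t 10.5 pos [0.4748 0.0208 0.1085] open 0.0631 grip 33.5 F [ 0.2 -0.1 -0.9]
axes x [-1.    -0.002 -0.004] y [-0.002  1.     0.   ] z [ 0.004  0.    -1.   ] q [-0.44  0.17  0.36  1.95 -0.07  1.03  1.53]
delta units [0.0005 0.0015 0.0075] rows>= 0.1
turn units [0.0001 0.0024 0.0015] rows>= 0.0
side5 yellow 243 top 0.0974 lo 0.0649 circ [0.474  0.0223 0.0319]
   band bottom-up: [(np.float64(0.071), [0.4745, 0.0248, 0.0302]), (np.float64(0.083), [0.4747, 0.0226, 0.0314])]
side5 green 268 top 0.1323 lo 0.0974 circ [0.474  0.0212 0.0313]
   band bottom-up: [(np.float64(0.106), [0.4743, 0.0224, 0.0288]), (np.float64(0.118), [0.474, 0.0217, 0.0312])]
side5 blue 233 top 0.0669 lo 0.0184 circ [0.4732 0.0218 0.0319]
   band bottom-up: [(np.float64(0.029), [0.4744, 0.024, 0.0271]), (np.float64(0.041), [0.473, 0.0213, 0.0275]), (np.float64(0.053), [0.4728, 0.0227, 0.0314])]
```

Centred; about 4–5 mm remain.

Request:
carry_out:
  commands:
    - [0, 0.001, 0.002, 0, 0, 0, 0.2]
    - [0, 0, 0.002, 0, 0, 0, 0.2]
    - [0, 0, 0.002, 0, 0, 0, 0.2]
    - [0, 0, 0.001, 0, 0, 0, 0.2]
    - [0, 0, 0, 0, 0, 0, 0.2]

```text
clock: 10.97
eef_pos: [0.4751, 0.0216, 0.1045]
orientation: [-0.004, 3.137, 0.001]
contact_force: [-0.8, 0.7, 3.9]
opening: 0.0639
grip_force: 34.0
```

Request:
carry_out:
  commands:
    - [0, 0, 0.001, 0, 0, 0, 0.2]
    - [0, 0, 0.001, 0, 0, 0, 0.2]
    - [0, 0, 0.0, 0, 0, 0, 0.2]
    - [0, 0, 0, 0, 0, 0, 0.2]
    - [0, 0, 0, 0, 0, 0, 0.2]

```text
clock: 11.38
eef_pos: [0.4759, 0.0219, 0.1043]
orientation: [-0.004, 3.135, 0.002]
contact_force: [-2.4, 0.7, 12.9]
opening: 0.0634
grip_force: 34.8
```

Seated at the expected height, with yellow 31 mm lower. Release and climb.

Request:
carry_out:
  commands:
    - [0, 0, -0.001, 0, 0, 0, 0.4]
    - [0, 0, 0, 0, 0, 0, 0.6]
    - [0, 0, 0, 0, 0, 0, 1]
    - [0, 0, 0, 0, 0, 0, 1]
    - [0, 0, -0.01, 0, 0, 0, 1]

```text
clock: 11.8
eef_pos: [0.4736, 0.0212, 0.1083]
orientation: [-0.004, 3.141, -0.001]
contact_force: [-0.3, 0.3, -0.9]
opening: 0.0854
grip_force: 0.0
```

Request:
carry_out:
  commands:
    - [0, 0, -0.03, 0, 0, 0, 1]
    - [0, 0, -0.03, 0, 0, 0, 1]
    - [0, 0, -0.03, 0, 0, 0, 1]
    - [-0.02, -0.04, 0, 0, 0, 0, 1]
    - [-0.02, -0.04, 0, 0, 0, 0, 1]

```text
clock: 12.22
eef_pos: [0.4995, -0.0256, 0.1651]
orientation: [-0.01, 3.136, 0.002]
contact_force: [0.6, -0.3, -0.7]
opening: 0.0854
grip_force: 0.0
```

```bash
cat >> h.py <<'E'
def log():
    s=sense(); open('log.txt','a').write(' '.join(f'{v:.5f}' for v in [*s['joints'],*s['eef_pos'],*s['orientation']])+'\n')
E
cat > sc.py <<'E'
from h import *
def scoop(f):
    p,W=world(f); h=cv2.cvtColor(p,cv2.COLOR_RGB2HSV).astype(int); z=W[...,2]
    near=np.hypot(W[...,0]-.53,W[...,1]+.265)<.12
    wood=W[near&(z>.03)&(z<.075)&(h[...,0]>=6)&(h[...,0]<=22)&(h[...,1]>60)]
    top=wood[wood[:,2]>.058]; white=W[near&(h[...,1]<60)&(h[...,2]>110)&(z>.011)&(z<.022)]
    r=cv2.minAreaRect((top[:,:2]*1000).astype(np.float32))
    print(f,'handle top',r,top[:,2].mean().round(4),len(top))
    r=cv2.minAreaRect((white[:,:2]*1000).astype(np.float32)); print('  walls',r,len(white))
    hc=top[:,:2].mean(0); c=np.array(r[0])/1000; d=hc-c; print('  dir deg',np.degrees(np.arctan2(d[1],d[0])).round(1),'dist',np.linalg.norm(d).round(4),'hc',hc.round(4))
E
python3 - <<'E'
from sc import *
log()
for n in('scene','side'): shot(n,n+'6'); cups(n+'6'); scoop(n+'6')
goto([.575,-.285,.13],DOWN)
E
```

```text
scene6 yellow 188 top 0.0996 lo 0.0665 circ [0.4737 0.023  0.0317]
   band bottom-up: [(np.float64(0.074), [0.4751, 0.0234, 0.0284]), (np.float64(0.086), [0.4743, 0.0224, 0.0317])]
scene6 green 536 top 0.1263 lo 0.0909 circ [0.4754 0.0221 0.0314]
   band bottom-up: [(np.float64(0.088), [0.4654, 0.0151, 0.0134]), (np.float64(0.1), [0.4757, 0.0222, 0.0277]), (np.float64(0.112), [0.4755, 0.0226, 0.0306])]
scene6 blue 187 top 0.0669 lo 0.0129 circ [0.4732 0.023  0.0319]
   band bottom-up: [(np.float64(0.029), [0.4732, 0.0225, 0.0259]), (np.float64(0.041), [0.4737, 0.0239, 0.0278]), (np.float64(0.053), [325.069, 172.1126, 367.3643])]
scene6 handle top ((575.2431640625, -282.84161376953125), (14.39251708984375, 24.010103225708008), 65.72783660888672) 0.0602 35
  walls ((512.991455078125, -258.4936218261719), (48.66535568237305, 108.28215789794922), 67.6784896850586) 172
  dir deg -21.5 dist 0.0665 hc [ 0.5748 -0.2828]
side6 yellow 235 top 0.0974 lo 0.065 circ [0.4739 0.0219 0.0317]
   band bottom-up: [(np.float64(0.071), [0.4746, 0.0226, 0.0282]), (np.float64(0.083), [0.4746, 0.0232, 0.031
[... 299 characters left out ...]
225, 0.0258]), (np.float64(0.041), [0.4734, 0.0235, 0.0293]), (np.float64(0.053), [0.4733, 0.0239, 0.0323])]
side6 handle top ((574.0691528320312, -285.9740295410156), (13.307344436645508, 25.5412540435791), 65.09341430664062) 0.0613 60
  walls ((512.023681640625, -259.5378112792969), (46.933250427246094, 107.85674285888672), 67.47796630859375) 388
  dir deg -24.1 dist 0.0679 hc [ 0.574  -0.2872]
t 12.32 pos [ 0.4997 -0.0309  0.1643] open 0.0854 grip 0.0 F [-0.3 -0.4 -0. ]
axes x [-1.     0.003 -0.005] y [ 0.003  1.    -0.002] z [ 0.005 -0.002 -1.   ] q [-0.38  0.16  0.42  1.82 -0.07  1.17  1.63]
delta units [-0.1265 -0.423   0.0586] rows>= 6.4
turn units [-0.0013  0.0031 -0.0019] rows>= 0.0
```

Stack is right (rim tops at 66/97/127 mm, coaxial). Scoop handle is at (0.5745, -0.285), heading about -23°. On the way there I'll tilt the free tool once, to learn the arm's kinematics for the pour.

Request:
carry_out:
  commands:
    - [-0.014, -0.045, -0.02, 0, 0, 0.02, 1]
    - [-0.014, -0.05, -0.02, 0, 0, 0.02, 1]
    - [-0.016, -0.05, 0, 0, 0, 0.02, 1]
    - [-0.018, -0.05, 0, 0, 0, 0.02, 1]
    - [-0.02, -0.05, 0, 0, 0, 0.02, 1]

```text
clock: 12.73
eef_pos: [0.5386, -0.1773, 0.188]
orientation: [0.244, 3.129, 0.001]
contact_force: [0.4, 0.5, -0.7]
opening: 0.0853
grip_force: 0.0
```

Request:
carry_out:
  commands:
    - [0, 0, 0, 0, -0.07, 0.03, 1]
    - [0, 0, 0, 0, -0.07, 0.03, 1]
    - [0, 0, 0, 0, -0.07, 0.03, 1]
    - [0, 0, 0, 0, -0.07, 0.03, 1]
    - [0, 0, 0, 0, 0, 0, 1]

```text
clock: 13.15
eef_pos: [0.5323, -0.1745, 0.1823]
orientation: [0.471, 2.663, -0.042]
contact_force: [-0.8, 0.7, -1.0]
opening: 0.086
grip_force: 0.0
```

```bash
python3 -c "
from h import *
log();goto([.5745,-.285,.13])"
```

```text
t 13.15 pos [ 0.5323 -0.1745  0.1823] open 0.086 grip 0.0 F [-0.8  0.7 -1. ]
axes x [-0.848  0.32  -0.422] y [0.333 0.942 0.044] z [ 0.412 -0.103 -0.906] q [-0.27 -0.05  0.53  2.06  0.03  0.69  1.47]
delta units [-0.0818 -0.1538  0.1268] rows>= 3.1
```

Request:
carry_out:
  commands:
    - [0, 0, 0, 0.07, 0.04, 0, 1]
    - [0, 0, 0, 0.07, 0.04, 0, 1]
    - [0, 0, 0, 0.07, 0.04, 0, 1]
    - [0, 0, 0, 0.07, 0.04, 0, 1]
    - [0, 0, 0, 0, 0, 0, 1]

```text
clock: 13.57
eef_pos: [0.5413, -0.1708, 0.1853]
orientation: [0.63, 2.902, -0.624]
contact_force: [-0.1, 1.6, -0.6]
opening: 0.0855
grip_force: 0.0
```

```bash
cat > kin.py <<'E'
from h import *
def fk(q,p):
    h,a,e,b,w,c,x0,z0,s3,s7=p; T=R.identity(); x=np.array([0,0,0.]); 
    def go(v): nonlocal x; x=x+T.apply(v)
    T=R.from_euler('z',-q[0]+x0); go([0,0,h]); T=T*R.from_euler('y',q[1]); T=T*R.from_euler('z',-q[2]); go([e,0,a])
    T=T*R.from_euler('y',q[3]); go([-e,0,b]); T=T*R.from_euler('z',-q[4]); T=T*R.from_euler('y',q[5]); go([w,0,0]); T=T*R.from_euler('z',-q[6]+z0); go([0,0,c])
    return x,T
def fit():
    D=np.loadtxt('log.txt')
    def res(p):
        o=[]
        for d in D:
            x,T=fk(d[:7],p); o+=[*(x-d[7:10])*1,*(T.inv()*R.from_rotvec(d[10:])).as_rotvec()*.3]
        return np.array(o)
    best=min((least_squares(res,[.3,.46,0,.46,0,.4,0,z0,0,0]) for z0 in(0,1.57,3.14,-1.57)),key=lambda r:r.cost)
    return best,res
E
python3 - <<'E'
from kin import *
log()
rows=[([-1.289,.384,.016,1.371,-.006,1.388,-.047],[.211,.588,.23],[-.539,-3.095,.003]),
([-.78,.26,.14,1.81,-.04,1.07,.95],[.434,.2957,.1106],[.001,-3.141,0]),
([-.58,.61,.25,1.49,-.16,1.06,1.29],[.6209,.2284,.0419],[-.004,3.138,.001]),
([-.44,.17,.36,1.95,-.07,1.03,1.53],[.4748,.0208,.1085],[-.004,3.138,0])]
open('log.txt','a').writelines(' '.join(map(str,a+b+c))+'\n' for a,b,c in rows)
b,res=fit(); print(b.x.round(4)); print(b.fun.reshape(-1,6).round(3))
goto([.5745,-.285,.13],R.from_euler('z',-22.8,degrees=True)*DOWN)
E
```

```text
[ 2.6190e-01  4.4340e-01  5.0000e-03  4.6450e-01  6.0000e-04  3.5940e-01
 -5.3800e-02  1.5215e+00  0.0000e+00  0.0000e+00]
[[ 0.001  0.003 -0.    -0.     0.    -0.001]
 [-0.    -0.     0.001 -0.007  0.001  0.   ]
 [-0.008  0.    -0.001 -0.003 -0.006  0.   ]
 [ 0.003  0.002  0.002  0.    -0.    -0.001]
 [ 0.002  0.005  0.002  0.001  0.001 -0.   ]
 [-0.001 -0.003 -0.001 -0.001 -0.     0.002]
 [ 0.002  0.006 -0.003  0.    -0.     0.   ]]
t 13.57 pos [ 0.5413 -0.1708  0.1853] open 0.0855 grip 0.0 F [-0.1  1.6 -0.6]
axes x [-0.908  0.374 -0.187] y [ 0.418  0.83  -0.37 ] z [ 0.017 -0.414 -0.91 ] q [-0.38  0.26  0.43  1.75  0.35  1.15  1.04]
delta units [-0.1042 -0.1006  0.1636] rows>= 3.1
turn units [-0.2448  0.1191 -0.0186] rows>= 3.4
```

The kinematic model fits to a few mm. I'll use it to choose a pour heading with joint margin, and return the tool to vertical aligned with the scoop.

```bash
cat > pour.py <<'E'
from kin import *
LO=np.array([-2.95,-.25,-1.52,.18,-1.44,.02,-3.01]);HI=np.array([2.95,2.06,1.56,2.33,4.58,2.06,3.01])
def ori(psi,th): # lip heading psi: x_t=H, y_t, z_t down; then tilt th lip-down
    H=np.array([np.cos(psi),np.sin(psi),0]);z=np.array([0,0,-1.]);M=np.stack([H,np.cross(z,H),z],1)
    return R.from_matrix(M)*R.from_euler('y',-th)
def tcp(psi,th,lip,zt=.026):
    r=ori(psi,th); return np.array(lip)+r.apply([-.123,0,-zt]),r   # tool frame: lip lies +x .123, +z zt
def ik(x,r,q0,p):
    f=lambda q:np.concatenate([(fk(q,p)[0]-x)*10,(fk(q,p)[1].inv()*r).as_rotvec()*3,.02*(q-q0)])
    s=least_squares(f,np.clip(q0,LO+.05,HI-.05),bounds=(LO+.03,HI-.03)); return s.x,np.linalg.norm(fk(s.x,p)[0]-x)
E
python3 - <<'E'
from pour import *
p=fit()[0].x; c=np.array([.475,.0215])
for deg in range(-180,180,20):
    psi=np.radians(deg); H=np.array([np.cos(psi),np.sin(psi)]); lip=[*(c-.02*H),.133]
    best=None
    for q7 in(-1.5,0,1.5):
        q=np.array([-.4,.2,.3,1.7,0,1.1,q7]); w=0
        for th in np.radians(np.arange(0,56,5)):
            x,r=tcp(psi,th,lip); q,e=ik(x,r,q,p); w=max(w,e)
        if best is None or w<best[0]: best=(w,q)
    w,q=best; print(deg,'err',round(w,4),'q',q.round(2),'margin',np.min(np.minimum(q-LO,HI-q)).round(2))
E
```

```text
-180 err 0.0449 q [-0.16 -0.22 -0.    2.3   0.5   0.22  0.96] margin 0.03
-160 err 0.0245 q [ 0.19 -0.22  0.    2.3  -1.11  0.57  2.97] margin 0.03
-140 err 0.0136 q [-0.53 -0.22  0.7   2.21 -0.85  0.74  2.98] margin 0.03
-120 err 0.0248 q [-1.13 -0.22  1.26  2.05 -0.65  0.98  2.98] margin 0.03
-100 err 0.0099 q [-0.66  0.41  1.23  1.95 -1.17  1.74 -2.42] margin 0.27
-80 err 0.0001 q [-0.49  0.53  1.05  1.76 -1.05  1.94 -2.23] margin 0.12
-60 err 0.0009 q [-0.33  0.56  0.77  1.59 -0.83  2.03 -2.09] margin 0.03
-40 err 0.0 q [ 0.02  0.55  0.17  1.45 -0.5   2.03 -2.08] margin 0.03
-20 err 0.0075 q [ 0.57  0.74 -0.87  1.38 -0.    2.03 -2.3 ] margin 0.03
0 err 0.0254 q [ 0.01  0.55 -0.14  1.42 -0.    2.03 -1.71] margin 0.03
20 err 0.0143 q [-0.69  0.68  0.74  1.4   0.    2.03 -1.07] margin 0.03
40 err 0.0 q [-0.52  0.58  0.31  1.42  0.32  2.   -1.04] margin 0.06
60 err 0.0 q [-0.59  0.49  0.25  1.55  0.52  1.85 -0.9 ] margin 0.21
80 err 0.0 q [-0.69  0.37  0.24  1.72  0.69  1.66 -0.76] margin 0.4
100 err 0.0 q [-0.71  0.22  0.16  1.9   0.86  1.48 -0.66] margin 0.43
120 err 0.0 q [-0.84  0.06  0.25  2.09  1.02  1.25 -0.54] margin 0.24
140 err 0.0 q [-0.68 -0.12  0.12  2.26  1.18  0.99 -0.39] margin 0.07
160 err 0.0172 q [-0.43 -0.22 -0.    2.3   1.13  0.66 -0.03] margin 0.03
```

Request:
carry_out:
  commands:
    - [-0.02, -0.02, 0.03, -0.06, 0.03, -0.005, 1]
    - [-0.02, -0.02, 0.02, -0.06, 0.03, -0.005, 1]
    - [-0.02, -0.02, 0, -0.06, 0.03, -0.005, 1]
    - [-0.02, -0.03, 0, -0.06, 0.03, -0.004, 1]
    - [-0.02, -0.04, 0, 0, 0, 0, 1]

```text
clock: 13.98
eef_pos: [0.562, -0.2852, 0.1789]
orientation: [0.634, 3.069, 0.01]
contact_force: [-1.2, -2.2, 0.1]
opening: 0.0855
grip_force: 0.0
```

```bash
python3 -c "
from h import *
log();goto([.5745,-.285,.10],R.from_euler('z',-22.8,degrees=True)*DOWN)"
```

```text
t 13.98 pos [ 0.562  -0.2852  0.1789] open 0.0855 grip 0.0 F [-1.2 -2.2  0.1]
axes x [-0.918  0.396 -0.007] y [0.396 0.918 0.008] z [ 0.009  0.004 -1.   ] q [ 0.1   0.44  0.44  1.46 -0.2   1.28  1.73]
delta units [-0.0181  0.0075  0.1316] rows>= 1.9
turn units [ 0.005   0.0044 -0.006 ] rows>= 0.1
```

A lip heading of 100° gives the best margin. Descending on the handle.

Request:
carry_out:
  commands:
    - [-0.018, 0.0075, 0.04, 0.005, 0.004, -0.006, 1]
    - [0, 0, 0.04, 0, 0, 0, 1]
    - [0, 0, 0.03, 0, 0, 0, 1]
    - [0, 0, 0.02, 0, 0, 0, 1]
    - [0, 0, 0, 0, 0, 0, 1]

```text
clock: 14.4
eef_pos: [0.5727, -0.28, 0.0965]
orientation: [-0.614, -3.075, 0.007]
contact_force: [-0.5, -0.2, 0.4]
opening: 0.0853
grip_force: 0.0
```

Run:
```python
from sc import *
log();shot('wrist','wr1')
p,W=world('wr1'); h=cv2.cvtColor(p,cv2.COLOR_RGB2HSV).astype(int); z=W[...,2]
near=np.hypot(W[...,0]-.5745,W[...,1]+.285)<.04
t=W[near&(z>.054)&(z<.068)]; print(len(t), t.mean(0).round(4) if len(t) else 0, cv2.minAreaRect((t[:,:2]*1000).astype(np.float32)) if len(t) else 0)
goto([.5745,-.285,.026],R.from_euler('z',-22.8,degrees=True)*DOWN)
```

```text
759 [ 0.5724 -0.2864  0.0619] ((573.5044555664062, -287.1877746582031), (13.41417407989502, 25.470922470092773), 67.4798355102539)
t 14.45 pos [ 0.5735 -0.2805  0.0985] open 0.0856 grip 0.0 F [0.8 0.  1.5]
axes x [-0.923  0.384  0.002] y [ 0.384  0.923 -0.006] z [-0.004 -0.005 -1.   ] q [ 0.1   0.53  0.42  1.52 -0.22  1.15  1.74]
delta units [-0.0046 -0.0056  0.1208] rows>= 1.7
turn units [-0.0036 -0.0012  0.0021] rows>= 0.1
```

View pics/wr1.png

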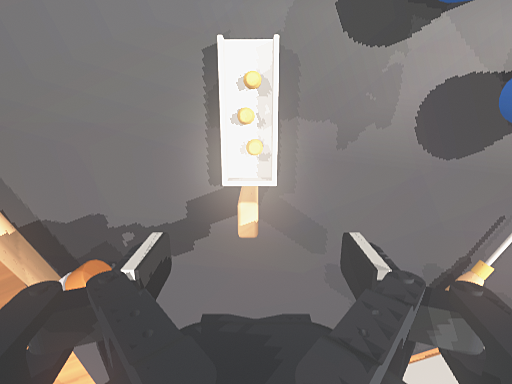

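The wrist view shows the scoop aligned, handle at (248,210) between the fingers, with three studs on the tray at (253,79), (246,115) and (255,147). I'll descend and grip.

Request:
carry_out:
  commands:
    - [-0.004, -0.008, 0.03, -0.003, -0.001, 0.002, 1]
    - [0, 0, 0.03, 0, 0, 0, 1]
    - [0, 0, 0.03, 0, 0, 0, 1]
    - [0, 0, 0.02, 0, 0, 0, 1]
    - [0, 0, 0.008, 0, 0, 0, 1]

```text
clock: 14.87
eef_pos: [0.5743, -0.2862, 0.028]
orientation: [0.621, 3.078, -0.002]
contact_force: [-0.1, -0.6, -0.4]
opening: 0.0855
grip_force: 0.0
```

Request:
carry_out:
  commands:
    - [0, 0, 0, 0, 0, 0, 0.4]
    - [0, 0, 0, 0, 0, 0, 0]
    - [0, 0, 0, 0, 0, 0, -0.3]
    - [0, 0, 0, 0, 0, 0, -0.5]
    - [0, 0, 0, 0, 0, 0, -0.6]
  force: 80

```text
clock: 15.28
eef_pos: [0.5749, -0.2869, 0.0296]
orientation: [0.621, 3.076, -0.003]
contact_force: [0.3, -0.3, 0.3]
opening: 0.0253
grip_force: 0.0
```

Run:
```python
from sc import *
log();scoop('side6')
for n in('scene','side'): shot(n,n+'7'); scoop(n+'7')
goto([.574,-.286,.028],R.from_euler('z',-22.8,degrees=True)*DOWN)
```

```text
side6 handle top ((574.0691528320312, -285.9740295410156), (13.307344436645508, 25.5412540435791), 65.09341430664062) 0.0613 60
  walls ((512.023681640625, -259.5378112792969), (46.933250427246094, 107.85674285888672), 67.47796630859375) 388
  dir deg -24.1 dist 0.0679 hc [ 0.574  -0.2872]
scene7 handle top ((584.6161499023438, -289.734130859375), (3.590655565261841, 0.0), -133.57601928710938) 0.0609 2
  walls ((512.3204956054688, -257.91888427734375), (47.72465515136719, 108.68152618408203), 67.16842651367188) 157
  dir deg -23.8 dist 0.079 hc [ 0.5846 -0.2897]
side7 handle top ((562.5185546875, -280.9740295410156), (2.6804823875427246, 0.0), -112.4967269897461) 0.0584 2
  walls ((519.1152954101562, -262.23919677734375), (47.252586364746094, 122.63264465332031), 67.43721008300781) 392
  dir deg -23.3 dist 0.0473 hc [ 0.5625 -0.281 ]
t 15.38 pos [ 0.5746 -0.2868  0.0292] open 0.0169 grip 0.0 F [-0.7  0.3  0.4]
axes x [-0.922  0.388 -0.003] y [ 0.388  0.922 -0.001] z [ 0.003 -0.003 -1.   ] q [ 0.13  0.61  0.39  1.57 -0.26  1.02  1.77]
delta units [0.0014 0.0008 0.0019] rows>= 0.0
turn units [-0.0009  0.0021 -0.0005] rows>= 0.0
```

Request:
carry_out:
  commands:
    - [0, 0, 0, 0, 0, 0, -0.8]
    - [0, 0, 0, 0, 0, 0, -1]
    - [0, 0, 0, 0, 0, 0, -1]
    - [0, 0, 0, 0, 0, 0, -1]
    - [0, 0, 0, 0, 0, 0, -1]

```text
clock: 15.8
eef_pos: [0.5747, -0.2869, 0.0292]
orientation: [0.622, 3.076, -0.003]
contact_force: [-0.3, -0.2, 5.7]
opening: 0.0127
grip_force: 78.5
```

Request:
carry_out:
  commands:
    - [0, 0, -0.008, 0, 0, 0, -1]
    - [0, 0, -0.015, 0, 0, 0, -1]
    - [0, 0, -0.025, 0, 0, 0, -1]
    - [0, 0, -0.03, 0, 0, 0, -1]
    - [0, 0, -0.03, 0, 0, 0, -1]

```text
clock: 16.22
eef_pos: [0.5737, -0.2863, 0.0941]
orientation: [0.622, 3.078, -0.003]
contact_force: [0.7, 0.2, -1.2]
opening: 0.0131
grip_force: 77.9
```

Request:
carry_out:
  commands:
    - [0, 0, -0.04, 0, 0, 0, -1]
    - [0, 0, -0.05, 0, 0, 0, -1]
    - [0, 0, -0.05, 0, 0, 0, -1]
    - [0, 0, -0.03, 0, 0, 0, -1]
    - [0, 0, -0.012, 0, 0, 0, -1]

```text
clock: 16.63
eef_pos: [0.575, -0.2871, 0.2069]
orientation: [0.621, 3.072, -0.005]
contact_force: [0.6, -0.4, 0.4]
opening: 0.0131
grip_force: 77.9
```

Run:
```python
from pour import *
log(); b=fit()[0]; p=b.x; np.save('p.npy',p); print(abs(b.fun).max())
psi=np.radians(100);H=np.array([np.cos(psi),np.sin(psi)]); lip=[*(np.array([.475,.0215])-.02*H),.15]
x,r=tcp(psi,0,lip,.029); print('target',x.round(4)); goto(x,r)
for n in('scene','side'): shot(n,n+'8')
a=[cv2.imread(f'pics/{n}8.png') for n in('scene','side')]
cv2.imwrite('pics/c8.png',np.hstack([cv2.resize(a[0][40:260,100:320],(400,400)),cv2.resize(a[1][80:300,180:400],(400,400))]))
```

```text
0.00809794054866042
target [ 0.4998 -0.1193  0.179 ]
t 16.63 pos [ 0.575  -0.2871  0.2069] open 0.0131 grip 77.9 F [ 0.6 -0.4  0.4]
axes x [-0.921  0.389 -0.008] y [ 0.389  0.921 -0.001] z [ 0.007 -0.004 -1.   ] q [ 0.1   0.45  0.44  1.38 -0.19  1.35  1.72]
delta units [0.2244 0.209  0.0444] rows>= 4.5
turn units [0.0017 0.005  0.6348] rows>= 8.0
```

View pics/c8.png

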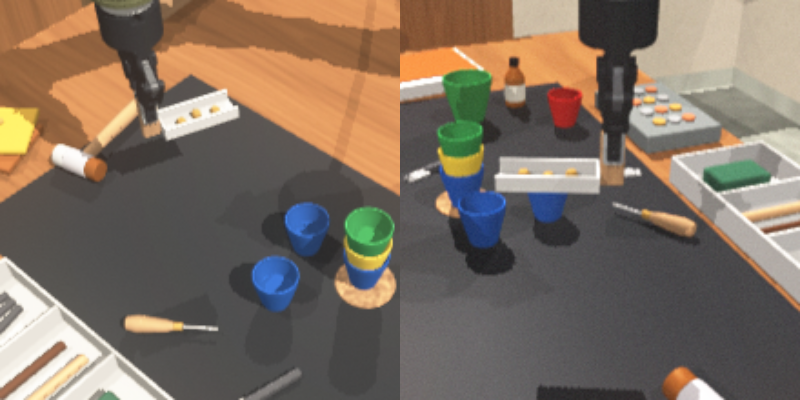

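The crops show the scoop held level with all three studs in it. I'll translate most of the way, yaw to heading 100°, then settle.

Request:
carry_out:
  commands:
    - [0.01, 0.01, 0, 0, 0, 0, -1]
    - [0.02, 0.02, 0, 0, 0, 0, -1]
    - [0.025, 0.023, 0, 0, 0, 0, -1]
    - [0.025, 0.023, 0, 0, 0, 0, -1]
    - [0.025, 0.023, 0, 0, 0, 0, -1]

```text
clock: 17.15
eef_pos: [0.5372, -0.2052, 0.1998]
orientation: [-0.621, -3.077, 0.003]
contact_force: [1.0, -0.6, -1.3]
opening: 0.0131
grip_force: 78.0
```

Request:
carry_out:
  commands:
    - [0.025, 0.023, 0, 0, 0, 0, -1]
    - [0.025, 0.023, 0, 0, 0, 0, -1]
    - [0.02, 0.02, 0, 0, 0, 0.02, -1]
    - [0.01, 0.01, 0, 0, 0, 0.04, -1]
    - [0, 0, 0, 0, 0.005, 0.05, -1]

```text
clock: 17.57
eef_pos: [0.5109, -0.1425, 0.2]
orientation: [-0.881, -3.006, -0.002]
contact_force: [0.2, 0.0, -1.0]
opening: 0.013
grip_force: 78.0
```

Request:
carry_out:
  commands:
    - [0, 0, 0, 0, 0, 0.055, -1]
    - [0, 0, 0, 0, 0, 0.055, -1]
    - [0, 0, 0, 0, 0, 0.055, -1]
    - [0, 0, 0, 0, 0, 0.055, -1]
    - [0, 0, 0, 0, 0, 0.055, -1]

```text
clock: 17.98
eef_pos: [0.5113, -0.1452, 0.1999]
orientation: [-1.512, -2.744, 0.004]
contact_force: [0.5, -0.5, -2.9]
opening: 0.0129
grip_force: 78.1
```

Request:
carry_out:
  commands:
    - [0, 0, 0, 0, 0, 0.055, -1]
    - [0, 0, 0, 0, 0, 0.055, -1]
    - [0, 0, 0, 0, 0, 0.05, -1]
    - [0, 0, 0, 0, 0, 0.04, -1]
    - [0, 0, 0, 0, 0, 0.02, -1]

```text
clock: 18.4
eef_pos: [0.5113, -0.1453, 0.1999]
orientation: [-1.961, -2.444, 0.006]
contact_force: [-0.8, 0.4, -1.6]
opening: 0.013
grip_force: 78.1
```

Run:
```python
from pour import *
log()
psi=np.radians(100);H=np.array([np.cos(psi),np.sin(psi)]); lip=[*(np.array([.475,.0215])-.02*H),.15]
x,r=tcp(psi,0,lip,.029); print('target',x.round(4)); goto(x,r)
```

```text
target [ 0.4998 -0.1193  0.179 ]
t 18.4 pos [ 0.5113 -0.1453  0.1999] open 0.013 grip 78.1 F [-0.8  0.4 -1.6]
axes x [-0.217  0.976  0.004] y [ 0.976  0.217 -0.008] z [-0.009  0.002 -1.   ] q [-0.22  0.22  0.51  1.69 -0.11  1.27  0.53]
delta units [ 0.0462 -0.0089  0.0351] rows>= 0.8
turn units [-0.0053 -0.0025  0.028 ] rows>= 0.4
```

Request:
carry_out:
  commands:
    - [0.01, -0.003, 0.005, -0.002, -0.001, 0.008, -1]
    - [0.016, -0.003, 0.01, -0.002, -0.001, 0.01, -1]
    - [0.014, -0.003, 0.01, -0.001, 0, 0.01, -1]
    - [0.006, 0, 0.007, 0, 0, 0, -1]
    - [0, 0, 0, 0, 0, 0, -1]

```text
clock: 18.82
eef_pos: [0.5002, -0.1186, 0.1806]
orientation: [-2.012, -2.411, -0.0]
contact_force: [0.1, -0.6, -0.2]
opening: 0.013
grip_force: 78.0
```

Request:
carry_out:
  commands:
    - [0.0025, 0, -0.009, 0, -0.03, 0, -1]
    - [0.003, 0, -0.0105, 0, -0.034, 0, -1]
    - [0.003, 0, -0.0105, 0, -0.034, 0, -1]
    - [0.0025, 0, -0.009, 0, -0.03, 0, -1]
    - [0, 0, 0, 0, 0, 0, -1]

```text
clock: 19.23
eef_pos: [0.5008, -0.1098, 0.206]
orientation: [1.905, 2.288, -0.19]
contact_force: [1.2, -0.1, -2.2]
opening: 0.013
grip_force: 78.0
```

```bash
cat > lip.py <<'E'
from pour import *
def lipnow():
    s=sense(); r=R.from_rotvec(s['orientation']); x=r.apply([1,0,0])
    print('lip',(s['eef_pos']+r.apply([.123,0,.029])).round(4),'tilt',np.degrees(np.arcsin(-x[2])).round(1),'head',np.degrees(np.arctan2(x[1],x[0])).round(1))
E
python3 - <<'E'
from lip import *
log(); lipnow(); goto([.5,-.12,.18])
shot('scene','scene9'); shot('side','side9')
for f in('scene9','side9'):
    cups(f,('green',))
    p,W=world(f); h=cv2.cvtColor(p,cv2.COLOR_RGB2HSV).astype(int); z=W[...,2]
    w=W[(h[...,1]<60)&(h[...,2]>110)&(z>.13)&(z<.22)&(W[...,1]>-.2)&(W[...,1]<.06)&(abs(W[...,0]-.485)<.06)]
    k=w[w[:,1]>np.percentile(w[:,1],95)]; print(f,len(w),'front of tray',k.mean(0).round(4),'minz',np.percentile(w[:,2],1).round(4),'x range',w[:,0].min().round(4),w[:,0].max().round(4))
a=[cv2.imread(f'pics/{n}9.png') for n in('scene','side')]
cv2.imwrite('pics/c9.png',np.hstack([cv2.resize(a[0][60:260,190:390],(400,400)),cv2.resize(a[1][50:250,130:330],(400,400))]))
E
```

```text
lip [0.4801 0.003  0.1528] tilt 11.6 head 100.4
t 19.23 pos [ 0.5008 -0.1098  0.206 ] open 0.013 grip 78.0 F [ 1.2 -0.1 -2.2]
axes x [-0.177  0.963 -0.202] y [0.983 0.181 0.003] z [ 0.04  -0.198 -0.979] q [-0.4   0.1   0.45  1.8   0.16  1.2   0.17]
delta units [-0.0075 -0.0045  0.0457] rows>= 0.7
scene9 green 449 top 0.1264 lo 0.0911 circ [0.4753 0.0221 0.0316]
   band bottom-up: [(np.float64(0.088), [0.4645, 0.0165, 0.0133]), (np.float64(0.1), [0.4756, 0.022, 0.0273]), (np.float64(0.112), [0.4753, 0.0224, 0.0307])]
scene9 816 front of tray [0.4898 0.0055 0.1623] minz 0.1545 x range 0.4584 0.5217
side9 green 337 top 0.1273 lo 0.0981 circ [0.4752 0.0206 0.0316]
   band bottom-up: [(np.float64(0.101), [0.4749, 0.0214, 0.0285]), (np.float64(0.113), [0.4749, 0.0208, 0.0306])]
side9 259 front of tray [0.4899 0.0012 0.167 ] minz 0.1586 x range 0.4584 0.5204
```

View pics/c9.png

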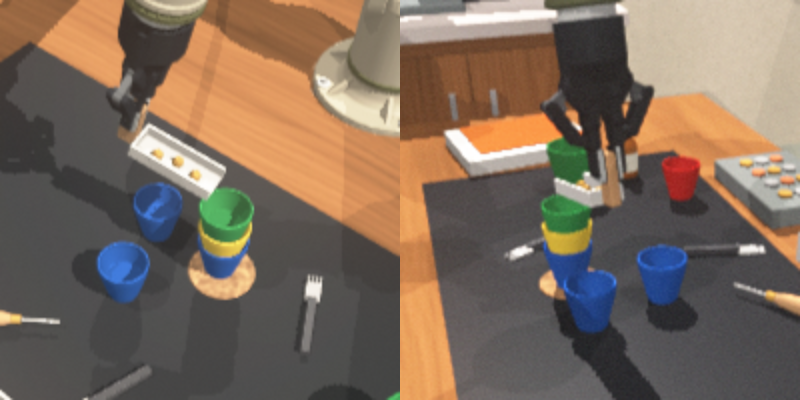

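The crops show the lip just short of the green cup's mouth, studs still in the tray. The lip is at (0.480, 0.003, 0.153), 19 mm before the cup axis and laterally centred. I'll lower it 20 mm and tilt about the lip.

Request:
carry_out:
  commands:
    - [0.0017, 0, 0.008, 0, 0, 0, -1]
    - [0.0017, 0, 0.008, 0, 0, 0, -1]
    - [0.0017, 0, 0.008, 0, 0, 0, -1]
    - [0.0017, 0, 0.008, 0, 0, 0, -1]
    - [0, 0, 0, 0, 0, 0, -1]

```text
clock: 19.75
eef_pos: [0.4995, -0.1124, 0.1846]
orientation: [1.914, 2.285, -0.192]
contact_force: [-0.6, 0.6, -0.1]
opening: 0.013
grip_force: 78.0
```

```bash
python3 -c "
from lip import *
lipnow()"
```

```text
lip [0.4794 0.0006 0.1316] tilt 11.5 head 100.1
```

Request:
carry_out:
  commands:
    - [0.0023, 0, -0.0089, 0, -0.0278, 0, -1]
    - [0.0023, 0, -0.0089, 0, -0.0278, 0, -1]
    - [0.0023, 0, -0.0089, 0, -0.0278, 0, -1]
    - [0, 0, 0, 0, 0, 0, -1]
    - [0, 0, 0, 0, 0, 0, -1]

```text
clock: 20.17
eef_pos: [0.499, -0.1034, 0.2005]
orientation: [1.84, 2.203, -0.304]
contact_force: [-1.0, 0.7, -1.1]
opening: 0.0132
grip_force: 78.0
```

```bash
python3 -c "
from lip import *
lipnow()"
```

```text
lip [0.4801 0.0018 0.1331] tilt 19.0 head 100.2
```

Lip is steady on its pivot, so I'll pour.

Request:
carry_out:
  commands:
    - [0.0023, 0, -0.0089, 0, -0.0278, 0, -1]
    - [0.0023, 0, -0.0089, 0, -0.0278, 0, -1]
    - [0.0023, 0, -0.0089, 0, -0.0278, 0, -1]
    - [0.0023, 0, -0.0089, 0, -0.0278, 0, -1]
    - [0.0023, 0, -0.0089, 0, -0.0278, 0, -1]

```text
clock: 20.58
eef_pos: [0.4956, -0.0883, 0.2223]
orientation: [1.72, 2.05, -0.483]
contact_force: [0.2, -0.1, -0.8]
opening: 0.0129
grip_force: 78.0
```

Request:
carry_out:
  commands:
    - [0.0023, 0, -0.0089, 0, -0.0278, 0, -1]
    - [0.0023, 0, -0.0089, 0, -0.0278, 0, -1]
    - [0.0023, 0, -0.0089, 0, -0.0278, 0, -1]
    - [0.0023, 0, -0.0089, 0, -0.0278, 0, -1]
    - [0.0023, 0, -0.0089, 0, -0.0278, 0, -1]

```text
clock: 21.0
eef_pos: [0.4918, -0.0671, 0.2395]
orientation: [1.591, 1.896, -0.641]
contact_force: [-0.2, -0.5, -0.7]
opening: 0.013
grip_force: 78.1
```

Request:
carry_out:
  commands:
    - [0.0023, 0, -0.0089, 0, -0.0278, 0, -1]
    - [0.0023, 0, -0.0089, 0, -0.0278, 0, -1]
    - [0.0023, 0, -0.0089, 0, -0.0278, 0, -1]
    - [0, 0, 0, 0, 0, 0, -1]
    - [0, 0, 0, 0, 0, 0, -1]

```text
clock: 21.42
eef_pos: [0.4893, -0.0524, 0.2468]
orientation: [1.51, 1.803, -0.727]
contact_force: [-0.0, -1.0, -0.5]
opening: 0.0132
grip_force: 78.2
```

Run:
```python
from lip import *
log(); lipnow(); print(sense()['joints'].round(2))
shot('scene','scene10'); shot('side','side10')
a=[cv2.imread(f'pics/{n}10.png') for n in('scene','side')]
cv2.imwrite('pics/c10.png',np.hstack([cv2.resize(a[0][80:230,220:370],(400,400)),cv2.resize(a[1][70:220,150:300],(400,400))]))
```

```text
lip [0.4799 0.0006 0.1325] tilt 51.5 head 100.1
[-0.77  0.2   0.27  1.9   0.79  1.47 -0.59]
```

View pics/c10.png

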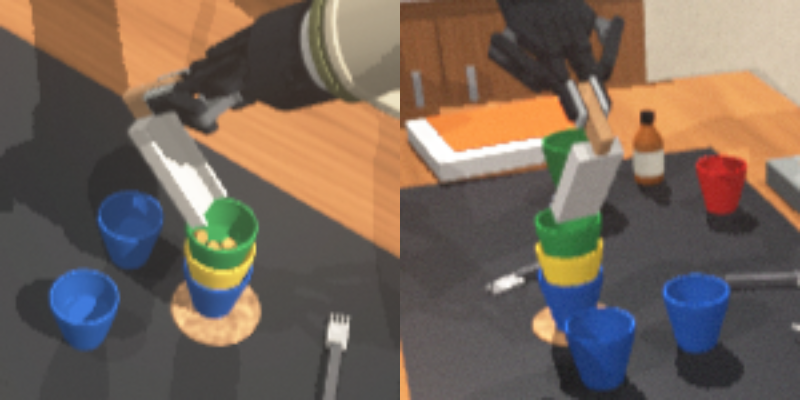

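The crops show three brass studs in the green cup at (203,235), (215,243) and (228,240), and the tray is empty. I'll lift away and untilt.

Request:
carry_out:
  commands:
    - [-0.013, 0, -0.01, 0, 0, 0, -1]
    - [-0.026, 0, -0.021, 0, 0, 0, -1]
    - [-0.026, 0, -0.021, 0, 0.02, 0, -1]
    - [-0.013, 0, -0.01, 0, 0.05, 0, -1]
    - [0, 0, 0, 0, 0.055, 0, -1]

```text
clock: 21.93
eef_pos: [0.49, -0.052, 0.3101]
orientation: [1.63, 1.946, -0.586]
contact_force: [-0.1, -0.7, -1.4]
opening: 0.0129
grip_force: 78.1
```

Request:
carry_out:
  commands:
    - [-0.02, 0, 0, 0, 0.055, 0, -1]
    - [-0.02, 0, 0, 0, 0.055, 0, -1]
    - [-0.03, 0, 0, 0, 0.055, 0, -1]
    - [-0.03, 0, 0, 0, 0.055, 0, -1]
    - [-0.03, 0, 0, 0, 0.055, 0, -1]

```text
clock: 22.35
eef_pos: [0.5013, -0.1204, 0.3481]
orientation: [1.875, 2.24, -0.241]
contact_force: [0.3, 0.0, -0.7]
opening: 0.013
grip_force: 78.1
```

Request:
carry_out:
  commands:
    - [-0.03, 0, 0, 0, 0.055, 0, -1]
    - [-0.03, 0, 0, 0, 0.055, 0, -1]
    - [-0.03, 0, 0, 0, 0.055, 0, -1]
    - [0, 0, 0, 0, 0.007, 0, -1]
    - [0, 0, 0, 0, 0, 0, -1]

```text
clock: 22.77
eef_pos: [0.5093, -0.1755, 0.3562]
orientation: [2.022, 2.398, 0.003]
contact_force: [-0.8, 1.2, -0.4]
opening: 0.013
grip_force: 78.1
```

Run:
```python
from lip import *
lipnow(); goto([.5745,-.287,.06],ori(np.radians(157.2),0))
for n in('scene','side'): shot(n,n+'11'); cups(n+'11')
p,W=world('scene11'); h=cv2.cvtColor(p,cv2.COLOR_RGB2HSV).astype(int)
m=(np.hypot(W[...,0]-.475,W[...,1]-.0215)<.031)&(h[...,0]>=8)&(h[...,0]<=28)&(W[...,2]>.09)
print('studs px',m.sum(),np.nanpercentile(W[m][:,2],[5,50,95]).round(4))
a=cv2.imread('pics/scene11.png')
cv2.imwrite('pics/c11.png',cv2.resize(a[110:230,230:390],(800,600),interpolation=cv2.INTER_CUBIC))
```

```text
lip [ 0.4886 -0.0544  0.3269] tilt 0.2 head 99.7
t 22.77 pos [ 0.5093 -0.1755  0.3562] open 0.013 grip 78.1 F [-0.8  1.2 -0.4]
axes x [-0.169  0.986 -0.003] y [0.986 0.169 0.004] z [ 0.005 -0.002 -1.   ] q [-0.27  0.18  0.65  1.4  -0.11  1.6   0.54]
delta units [-0.2001  0.0735  0.4945] rows>= 7.7
turn units [ 0.0017  0.003  -0.6384] rows>= 8.0
scene11 yellow 219 top 0.1072 lo 0.0678 circ [-439.8613 -232.9685  498.1819]
   band bottom-up: [(np.float64(0.069), [0.4758, 0.0234, 0.0275]), (np.float64(0.081), [0.4749, 0.0235, 0.0304]), (np.float64(0.093), [0.4764, 0.025, 0.0292])]
scene11 green 477 top 0.1262 lo 0.0918 circ [0.4753 0.0221 0.0314]
   band bottom-up: [(np.float64(0.088), [0.4771, 0.0245, 0.0241]), (np.float64(0.1), [0.4757, 0.0219, 0.0276]), (np.float64(0.112), [0.4756, 0.0223, 0.0305])]
scene11 blue 189 top 0.0665 lo 0.0134 circ [0.4728 0.0229 0.0319]
   band bottom-up: [(np.float64(0.029), [0.4726, 0.0231, 0.0256]), (np.float64(0.041), [0.4733, 0.0223, 0.0282]), (np.float64(0.053), [0.4741, 0.0226, 0.0305])]
side11 yellow 237 top 0.0979 lo 0.0648 circ [0.4737 0.0219 0.0317]
   band bottom-up: [(np.float64(0.072), [0.4745, 0.0236, 0.0294]), (np.float64(0.084), [0.4745, 0.0227, 0.0316])]
side11 green 400 top 0.1276 lo 0.098 circ [0.4749 0.0202 0.0313]
   band bottom-up: [(np.float64(0.102), [0.4747, 0.0211, 0.0282]), (np.float64(0.114), [0.475, 0.0206, 0.0308])]
side11 blue 235 top 0.0672 lo 0.0179 circ [0.4731 0.0213 0.0318]
   band bottom-up: [(np.float64(0.029), [0.4735, 0.0234, 0.0266]), (np.float64(0.041), [0.4729, 0.0227, 0.0286]), (np.float64(0.053), [0.4732, 0.022, 0.0311])]
studs px 70 [0.0909 0.0997 0.1061]
```

View pics/c11.png

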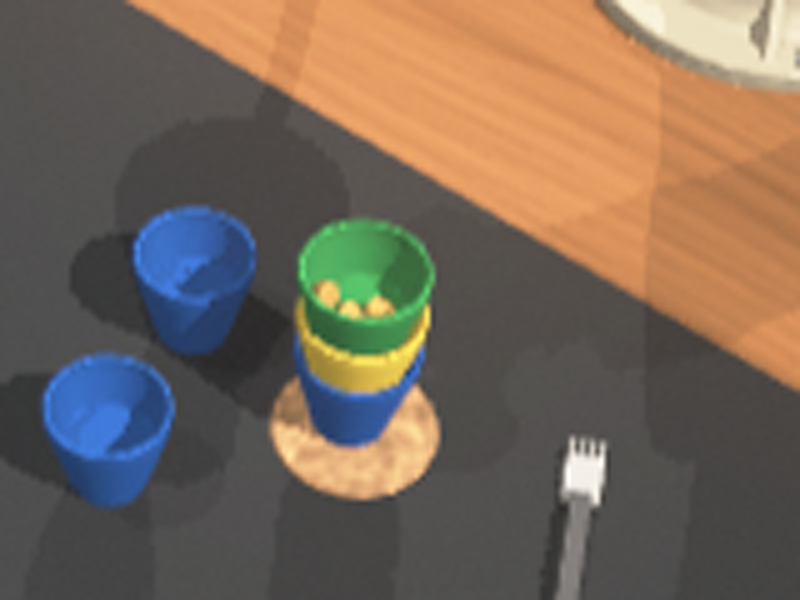

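Three studs are visible at (327,293), (350,312) and (380,307), and the stack is upright and unmoved. Returning the scoop.

Request:
carry_out:
  commands:
    - [-0.02, 0.007, 0.03, 0, 0, 0, -1]
    - [-0.02, 0.007, 0.04, 0, 0, 0, -1]
    - [-0.02, 0.0075, 0.045, 0, 0, 0, -1]
    - [-0.02, 0.0075, 0.045, 0, 0, 0, -1]
    - [-0.02, 0.0075, 0.045, 0, 0, 0, -1]

```text
clock: 23.28
eef_pos: [0.5438, -0.2241, 0.2315]
orientation: [2.007, 2.412, 0.004]
contact_force: [0.8, 0.3, 0.4]
opening: 0.0127
grip_force: 78.2
```

Request:
carry_out:
  commands:
    - [-0.02, 0.0075, 0.045, 0, 0, 0, -1]
    - [-0.02, 0.0075, 0.045, 0, 0, 0, -1]
    - [-0.02, 0.0075, 0.04, 0, 0, 0, -1]
    - [-0.02, 0.0075, 0.03, 0, 0, -0.02, -1]
    - [-0.02, 0.007, 0.02, 0, 0, -0.04, -1]

```text
clock: 23.7
eef_pos: [0.5765, -0.2782, 0.122]
orientation: [1.893, 2.507, 0.002]
contact_force: [-0.7, 0.2, -1.6]
opening: 0.0128
grip_force: 78.1
```

Request:
carry_out:
  commands:
    - [0, 0, 0, 0, 0, -0.065, -1]
    - [0, 0, 0, 0, 0, -0.065, -1]
    - [0, 0, 0, 0, 0, -0.065, -1]
    - [0, 0, 0, 0, 0, -0.065, -1]
    - [0, 0, 0, 0, 0, -0.065, -1]

```text
clock: 24.12
eef_pos: [0.5772, -0.2784, 0.1247]
orientation: [1.191, 2.903, 0.002]
contact_force: [0.4, 0.2, -0.2]
opening: 0.013
grip_force: 78.1
```

Request:
carry_out:
  commands:
    - [0, 0, 0, 0, 0, -0.065, -1]
    - [0, 0, 0, 0, 0, -0.065, -1]
    - [0, 0, 0, 0, 0, -0.065, -1]
    - [0, 0, 0, 0, 0, -0.05, -1]
    - [0, 0, 0, 0, 0, 0, -1]

```text
clock: 24.53
eef_pos: [0.5771, -0.2787, 0.1249]
orientation: [0.616, 3.076, 0.001]
contact_force: [-0.1, 1.0, -1.2]
opening: 0.0132
grip_force: 78.1
```

Run:
```python
from lip import *
lipnow(); goto([.5745,-.287,.03],ori(np.radians(157.2),0))
```

```text
lip [ 0.4638 -0.2313  0.0954] tilt 0.2 head 157.3
t 24.53 pos [ 0.5771 -0.2787  0.1249] open 0.0132 grip 78.1 F [-0.1  1.  -1.2]
axes x [-0.923  0.385 -0.004] y [0.385 0.923 0.001] z [ 0.004 -0.    -1.   ] q [ 0.11  0.5   0.41  1.49 -0.21  1.19  1.73]
delta units [-0.0006 -0.0147  0.1582] rows>= 2.3
turn units [0.0008 0.0027 0.0015] rows>= 0.0
```

Request:
carry_out:
  commands:
    - [0, -0.007, 0.03, 0, 0.0027, 0, -1]
    - [0, -0.007, 0.04, 0, 0, 0, -1]
    - [0, 0, 0.04, 0, 0, 0, -1]
    - [0, 0, 0.025, 0, 0, 0, -1]
    - [0, 0, 0.012, 0, 0, 0, -1]

```text
clock: 24.95
eef_pos: [0.5722, -0.2864, 0.0338]
orientation: [-0.629, -3.074, -0.003]
contact_force: [-0.3, -0.1, -0.6]
opening: 0.0128
grip_force: 78.2
```

Request:
carry_out:
  commands:
    - [0, 0, 0.003, 0, 0, 0, -1]
    - [0, 0, 0.003, 0, 0, 0, -1]
    - [0, 0, 0.002, 0, 0, 0, -1]
    - [0, 0, 0.002, 0, 0, 0, -1]
    - [0, 0, 0.0, 0, 0, 0, -1]

```text
clock: 25.37
eef_pos: [0.5734, -0.2892, 0.0311]
orientation: [0.63, 3.077, 0.001]
contact_force: [0.4, 0.7, -0.3]
opening: 0.013
grip_force: 78.1
```

Request:
carry_out:
  commands:
    - [0, 0, 0.001, 0, 0, 0, -1]
    - [0, 0, 0.001, 0, 0, 0, -1]
    - [0, 0, 0.001, 0, 0, 0, -1]
    - [0, 0, 0, 0, 0, 0, -1]
    - [0, 0, 0, 0, 0, 0, -1]

```text
clock: 25.78
eef_pos: [0.5732, -0.2892, 0.0292]
orientation: [0.63, 3.077, 0.001]
contact_force: [-1.6, 1.1, 6.0]
opening: 0.0129
grip_force: 79.2
```

The scoop is touching the bench (6 N, same TCP height as at pick-up). Release and rise.

Request:
carry_out:
  commands:
    - [0, 0, 0, 0, 0, 0, -0.6]
    - [0, 0, 0, 0, 0, 0, -0.2]
    - [0, 0, 0, 0, 0, 0, 0.3]
    - [0, 0, 0, 0, 0, 0, 0.8]
    - [0, 0, 0, 0, 0, 0, 1]

```text
clock: 26.2
eef_pos: [0.5728, -0.289, 0.0283]
orientation: [-0.629, -3.077, -0.001]
contact_force: [0.6, 0.5, 0.5]
opening: 0.0649
grip_force: 0.0
```

Request:
carry_out:
  commands:
    - [0, 0, 0, 0, 0, 0, 1]
    - [0, 0, 0, 0, 0, 0, 1]
    - [0, 0, -0.02, 0, 0, 0, 1]
    - [0, 0, -0.04, 0, 0, 0, 1]
    - [0, 0, -0.05, 0, 0, 0, 1]

```text
clock: 26.62
eef_pos: [0.5716, -0.2884, 0.0939]
orientation: [-0.629, -3.073, -0.002]
contact_force: [1.0, 0.6, -0.0]
opening: 0.0857
grip_force: 0.0
```

Request:
carry_out:
  commands:
    - [0, 0, -0.06, 0, 0, 0, 1]
    - [0, 0, -0.06, 0, 0, 0, 1]
    - [0, 0, -0.03, 0, 0, 0, 1]
    - [0, 0, 0, 0, 0, 0, 1]
    - [0, 0, 0, 0, 0, 0, 1]

```text
clock: 27.03
eef_pos: [0.5736, -0.2897, 0.1869]
orientation: [0.629, 3.075, -0.0]
contact_force: [0.4, 1.0, -0.9]
opening: 0.0855
grip_force: 0.0
```

Run:
```python
from sc import *
goto([.57,-.287,.2])
shot('scene','scene12'); shot('side','side12')
for f in('scene12','side12'): scoop(f); cups(f)
a=cv2.imread('pics/scene12.png'); cv2.imwrite('pics/c12.png',cv2.resize(a,(800,600)))
```

```text
t 27.03 pos [ 0.5736 -0.2897  0.1869] open 0.0855 grip 0.0 F [ 0.4  1.  -0.9]
axes x [-0.92   0.393 -0.003] y [0.393 0.92  0.001] z [ 0.003 -0.001 -1.   ] q [ 0.12  0.46  0.43  1.4  -0.2   1.31  1.72]
delta units [ 0.0072  0.0017 -0.0219] rows>= 0.3
scene12 handle top ((574.2540283203125, -286.5249328613281), (14.08126163482666, 23.783523559570312), 73.87559509277344) 0.0604 32
  walls ((511.4488525390625, -260.00738525390625), (47.5788688659668, 109.91663360595703), 67.0311508178711) 168
  dir deg -22.2 dist 0.0676 hc [ 0.574  -0.2856]
scene12 yellow 221 top 0.1066 lo 0.067 circ [0.5139 0.0444 0.0435]
   band bottom-up: [(np.float64(0.069), [0.4755, 0.0232, 0.0275]), (np.float64(0.081), [0.4753, 0.0229, 0.0301]), (np.float64(0.093), [0.476, 0.0249, 0.0296])]
scene12 green 485 top 0.1264 lo 0.0914 circ [0.4754 0.022  0.0314]
   band bottom-up: [(np.float64(0.088), [0.4771, 0.0249, 0.0241]), (np.float64(0.1), [0.4757, 0.0219, 0.0277]), (np.float64(0.112), [0.4755, 0.0221, 0.0307])]
scene12 blue 189 top 0.0674 lo 0.0141 circ [0.4732 0.0233 0.0318]
   band bottom-up: [(np.float64(0.041)
[... 250 characters left out ...]
5), (48.35697555541992, 109.49754333496094), 66.22711944580078) 385
  dir deg -24.7 dist 0.0673 hc [ 0.5721 -0.2891]
side12 yellow 236 top 0.0972 lo 0.0647 circ [0.4739 0.0217 0.0315]
   band bottom-up: [(np.float64(0.071), [0.4744, 0.0227, 0.0282]), (np.float64(0.083), [0.4745, 0.0224, 0.0312])]
side12 green 402 top 0.1276 lo 0.098 circ [0.4746 0.0206 0.0316]
   band bottom-up: [(np.float64(0.102), [0.4747, 0.0214, 0.0284]), (np.float64(0.114), [0.4747, 0.0208, 0.0307])]
side12 blue 235 top 0.0669 lo 0.016 circ [0.4731 0.0218 0.0319]
   band bottom-up: [(np.float64(0.029), [0.4743, 0.0227, 0.0259]), (np.float64(0.041), [0.4731, 0.0221, 0.0282]), (np.float64(0.053), [0.4728, 0.0225, 0.031])]
```

View pics/c12.png

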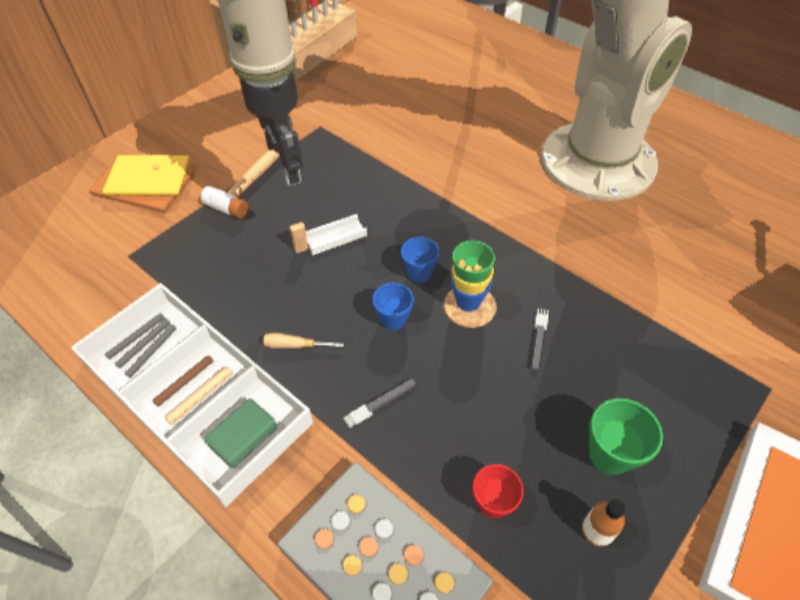

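The final view shows the stack with studs on the pad at (472,270), the empty scoop flat at (335,235), the tools and bottle unmoved, and the gripper clear.

```bash
python3 -c "
from rig import *
print(job_done())"
```

```text
the job is handed in; nothing more can be done
None
```

The job is handed in at about 27 s on the robot's clock: yellow and green are nested home in the blue cup on the pad, all three studs are in the top (green) cup, the empty scoop is flat on the bench, and the last view shows the tools and dye bottle where they started; the judge's result was not shown to me.

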